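# Turn a memo block for its second cut and shut the cutter's guard

### The job

The memo block on the paper cutter has had its long side trimmed and is now to be cut at the end. Turn it so that its red glued end goes in first, and slide it lying flat under the raised blade until that end sits flush against the back gauge and its left side lies along the side guide; then lower the clear guard gently by its handle all the way down onto its rests. Let go, and leave the mug, the stapler and the tape roll where they are.

Things in the scene. Friction and masses are not known exactly. Their poses are not given: they have to be found in the camera images.
- cutter: Desktop stack paper cutter, grey with a darker, white-lined bed, 333 x 274 mm, fixed. Origin: on the desk under the middle of the cutting line; x points from the operator to the back, y left when facing it, z up. The bed's flat top, z = 34 mm, runs from x = -201 to 132, y = -137 to 137 mm. Two rubber rests 6 mm high stand on it at x = -143, y = +-104 mm. Only the guard moves.
- bridge (a point): Middle of the front lower edge of the cutter's bridge (blade and clamp), x = -10, y = 0, z = 84 mm of the cutter. The bridge reaches 47 mm back, up to z = 154 mm, between cheeks at y = +-111 mm (160 mm high); the slot under it is 50 mm high. The raised guard stands just in front of it, so a tool reaching to its foot must lean back to the operator.
- handwheel (a point): Top middle of the black clamp handwheel on the bridge, 77 mm across, x = 16, y = 0, z = 188 mm of the cutter; below the raised guard's handle. Fixed.
- lever_root (a point): Lower end of the cutting lever on the cutter's right, x = 26, y = -141, z = 118 mm of the cutter; it is parked up and back, its upper end at x = 152, y = -146, z = 326 mm, up to 25 mm thick. Fixed, not used.
- corner (a point): On the bed behind the bridge, where the two stops meet, x = 60, y = 40, z = 34 mm of the cutter, axes as the cutter's. x = 0: face of the back gauge (30 mm high, y = -125 to 45 mm). y = 0: right face of the side guide (28 mm high, x = -58 to 0 mm, none of it before the bridge). Block home: its glued-end point is at x = 0, y = -30, z = 0 mm and its last 30 mm stand out before the bridge.
- block: Stiff memo block, white paper on a brown board, 100 x 60 x 30 mm, about 150 g; one 60 mm end is covered with red glue. Origin: centre of its underside; x points along its length to the red end, z up. It starts lying flat on the front of the cutter's bed (underside 34 mm above the desk), red end pointing roughly to the left.
- block_glued_end (a point): Middle of the lower edge of the block's red end (x = 50 mm of the block), axes as the block's.
- guard (a joint): Angle of the clear guard (150 x 220 mm panel, 4 mm thick) in rad: 0 = down on its rests, grows as it is lifted, 2.05 = fully up; it starts up, 1.8 to 2.0. At angle q it stands q - 0.471 rad above the horizontal, on the operator's side of its hinge. A stiff hinge (about 0.3 N m) holds it at any angle; the handle needs 1 to 4 N.
- guard_hinge (a point): Middle of the guard's hinge axis, along the cutter's y, at x = -13.5, y = 0, z = 112 mm of the cutter.
- guard_handle (a point): Middle of the guard's black handle bar: round, 10 mm thick, 100 mm long along the cutter's y, 40 mm off the panel's outer face. With a = q - 0.471 it lies -135 cos a + 40 sin a mm in the cutter's x and 135 sin a + 40 cos a mm in z from the hinge. With the guard up the bar is on the panel's far side, the panel's edge about 10 mm higher than the bar.
- monitor_pole_foot (a point): Foot of the fixed black pole (36 mm square, 516 mm high, its arm and the right-hand monitor behind it to the right) that stands on the desk right of the cutter: an obstacle between the robot's starting place and the work. The near wooden desk top lies 4 mm higher than the green one that carries the cutter.
- mug: White mug, 92 x 127 x 95 mm, standing on the desk left of the cutter; origin: centre of its underside. A bystander.
- stapler: Red and black stapler, 150 x 34 x 42 mm, lying on the desk in front of the cutter, to the right; origin: centre of its underside. A bystander.
- tape_roll: Roll of yellowish tape lying flat, 96 mm across, 25 mm high, left and in front of the cutter; origin: centre of its underside. A bystander.

How it is judged:
On the way:
1. with the guard still up, the block lies turned and home: red end at the back gauge, left side at the side guide (x of block_glued_end in the frame of corner between -0.004 and 0.003 m and y of block_glued_end in the frame of corner between -0.0345 and -0.026 m and z of block_glued_end in the frame of corner between -0.004 and 0.004 m and angle between the x axis of block and the x axis of cutter, either way round below 0.05 rad and angle between block's own z axis and vertical below 0.06 rad and value of joint guard above 1 rad), for 0.2 s.
At the end, for the whole second after the job is handed in: The block lies flat on the bed, its red end within 4 mm of the back gauge, its left side within 4.5 mm of the side guide, square to the gauge within 0.05 rad (3 deg), at rest; the guard is down on its rests (angle under 0.04 rad) and still (x of block_glued_end in the frame of corner between -0.004 and 0.003 m and y of block_glued_end in the frame of corner between -0.0345 and -0.026 m and z of block_glued_end in the frame of corner between -0.004 and 0.004 m and angle between the x axis of block and the x axis of cutter, either way round below 0.05 rad and angle between block's own z axis and vertical below 0.06 rad and value of joint guard below 0.04 rad and linear speed of block below 0.01 m/s and velocity of joint guard between -0.05 and 0.05 rad/s); the robot touches nothing.
It fails at once if the guard is dropped or pushed hard onto its rests (faster than 1 rad/s over the last 0.25 rad) (value of joint guard below 0.25 rad and velocity of joint guard below -1 rad/s).
It fails at once if the mug is moved more than 30 mm (distance of mug from where it was at the start of the episode above 0.03 m).
It fails at once if the stapler is moved more than 30 mm (distance of stapler from where it was at the start of the episode above 0.03 m).
It fails at once if the roll of tape is moved more than 30 mm (distance of tape_roll from where it was at the start of the episode above 0.03 m).
It also fails if it takes over 72 s, if anything falls off the work surface, if the arm or the gripper's body presses on something with over 40 N, if the wrist force passes 120 N, or if a joint passes its speed limit or range.

### The arm

A 6-joint arm with a two-finger parallel gripper is mounted at the origin on the work surface; the furniture and walls round the work are solid. World frame = base frame: x ahead of the robot, y to its left, z up, the work surface at z = 0. Lengths are in m, angles in rad, forces in N, time in s.
With the tool pointing down it reaches from about 0.3 to 0.875 m from the base axis. Payload 6.4 kg.
Tool frame: the origin (TCP) lies between the finger pads; the fingertips stand 14 mm ahead of it and the grasp point (between the pads) lies 5 mm behind it (finger_overhang is the distance from the TCP to the fingertips, in m); z points along the fingers, y is the direction in which the jaws open and shut (so a half turn about z gives the same grasp; the last joint's range is limited). The gripper opens to 85 mm and grips with 20 to 120 N. Pads are 22 mm wide; open, the fingers measure 114 mm over their backs; the gripper's body (76 mm by 85 mm) begins 54 mm behind the grasp point. The pads swing forward as they close: fully open they stand 13 mm farther back than shut.
Start: joints at [-1.375, 0.181, 1.607, -0, 1.354, -0.206], TCP at [0.225, -0.529, 0.245] pointing down, gripper open.
Joint ranges: [-2.99, 2.99], [-0.89, 2.07], [0.3, 2.58], [-1.14, 4.28], [0, 2.63], [-3.12, 3.12]. Speed limits (rad/s): [2.57, 2.57, 3.01, 3.14, 3.14, 3.14].

### API

Orientations are given as a unit quaternion [w, x, y, z].
In Python, from cell import * gives the robot as it stands.
- The arm moves only by the shell command python3 -m jog 'ROWS' [FORCE]. ROWS is JSON, a list that holds one entry, the list of rows, each a list of 7 numbers: the turn, a rotation vector about the world's x, y, z in rad, then the shift along the world's x, y, z in m, then the gripper's target within -1 to 1 (shut at 1, half-way at 0, fully open at -1). In form: [[[rx, ry, rz, dx, dy, dz, claw], ...]]. A call has 1 to 5 rows; each row shifts and turns the commanded pose from where the row before left it; what a row does not reach is not made up. A row lasts 1/10 s, in which the tool goes at most 50 mm and 8.59 degrees, less where a joint would pass 70% of its speed; a pose out of reach is approached as far as the arm can. A call is refused whole if a number of a shift passes 0.05 or a number of a turn 0.15, either way. A call with a gripper value outside its range is refused whole. The fingers move at their own pace and stop on an object; FORCE is the grip in N (left out, the last holds). Time passes only in rows, so rows that do not move let the fingers close. It gives the time, the measured TCP pose, the force and the opening at its end, in the units of the state.
- get_obs(): the state, without advancing time (a new reading comes with each control period).
- read_camera(name): name is "side" or "top"; returns (picture, depth): 400x640x3 uint8, red, green, blue; 400x640 float32, m along the optical axis (not along the pixel's ray), 0 where there is no reading.
- camera_info(name): a dict with "fx", "fy", "cx", "cy" (pixels), "R" (3x3) and "t" (3): a world point X has camera coordinates R X + t. Camera axes: x right, y down, z forward; pixel columns grow to the right and rows downward; lengths in m; the calibration is good to about 2 mm. A picture is of the moment at which its call begins. camera_info takes no time and is no camera call.
- close_job(): hands the job in, once; it reports no verdict.
The state is a dict: "time": time; "joint_pos": joint angles; "joint_vel": joint speeds; "tau": joint torques, N m; "position": TCP position; "tool_rot": TCP orientation; "wrist_force": force on the tool from outside, world axes, zero at the start; "torque": the same for the moment, N m; "grip_width": finger opening in m.
Only numpy, scipy, OpenCV 4.12 (cv2) and the standard library are available. Lean on these libraries where they do the work, as an engineer would, in place of code of your own. Each camera call takes 0.05 s, during which the arm holds its last target.

## Working session

There is one attempt and no reset: what is moved stays moved. The work goes in short steps, Python scripts to look and compute and a shell command to move; the robot and the scene stay as the last step left them, time stands still between calls to the robot, and variables do not carry over. Pictures are saved under pics/ and viewed, and the job is handed in when it is done.

```bash
ls; mkdir -p pics; python3 - <<'E'
from cell import *
import cv2
for n in("side","top"):
    p,d=read_camera(n); cv2.imwrite(f"pics/{n}0.png",p[:,:,::-1]); c=camera_info(n); print(n,c)
print(get_obs())
E
```

```text
pics
side {'fx': 423.5527630636142, 'fy': 423.5527630636142, 'cx': 314.44876739957647, 'cy': 195.59627096462071, 'R': array([[ 9.35507688e-01,  3.53306272e-01,  2.08558184e-04],
       [ 2.87927919e-01, -7.62052202e-01, -5.79977547e-01],
       [-2.04750773e-01,  5.42633504e-01, -8.14632433e-01]]), 't': array([-0.57088115,  0.01687325,  1.51217526])}
top {'fx': 394.11673120712584, 'fy': 394.11673120712584, 'cx': 315.9567237478006, 'cy': 197.77907150487135, 'R': array([[-0.02734584, -0.99927941, -0.02632244],
       [-0.98548236,  0.03136349, -0.16685576],
       [ 0.16756109,  0.02137749, -0.98562989]]), 't': array([0.14344758, 0.56013619, 1.35672993])}
{'time': 0.1, 'joint_pos': array([-1.37525669e+00,  1.81481001e-01,  1.60792153e+00,  1.97091309e-05,
        1.35383201e+00, -2.06294132e-01]), 'joint_vel': array([-5.08069101e-05, -3.65656532e-03, -1.75958144e-03,  3.26844957e-04,
       -1.32675584e-04,  1.02871583e-03]), 'tau': array([ 1.09101416e-03, -4.45878518e+01, -3.52240062e+01, -3.15576935e-04,
        4.15230577e-03,  1.06231235e-05]), 'position': array([ 0.22481372, -0.52869648,  0.24445969]), 'tool_rot': array([-8.20878158e-04,  9.79884104e-01,  1.99565702e-01,  1.40360306e-05]), 'wrist_force': array([-0.28327195,  0.24665247, -0.40433657]), 'torque': array([-0.01190584, -0.03002519,  0.005917  ]), 'grip_width': 0.08552672801846196}
```

View pics/side0.png

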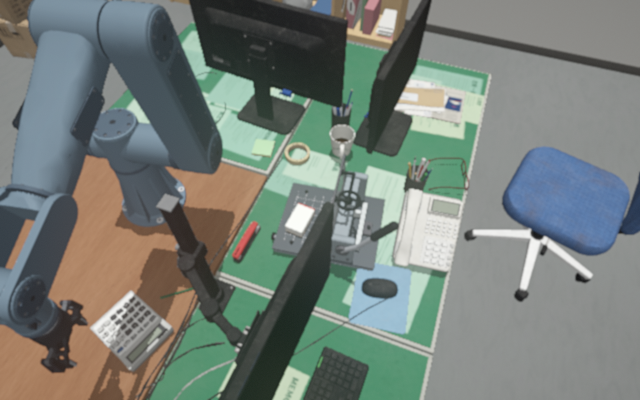

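View pics/top0.png

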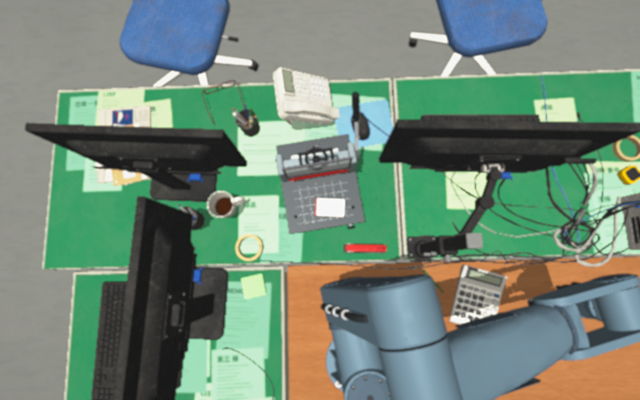

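```bash
cat > h.py <<'E'
from cell import *
import cv2, numpy as np
def ray(n,u,v):
    c=camera_info(n);R=c["R"];t=c["t"]
    o=-R.T@t; d=R.T@np.array([(u-c["cx"])/c["fx"],(v-c["cy"])/c["fy"],1]); return o,d
def onz(n,u,v,z):
    o,d=ray(n,u,v); return o+d*(z-o[2])/d[2]
def proj(n,X):
    c=camera_info(n); p=c["R"]@np.asarray(X,float)+c["t"]; return np.array([c["fx"]*p[0]/p[2]+c["cx"],c["fy"]*p[1]/p[2]+c["cy"]])
def crop(p,x0,y0,w,h,s,name):
    cv2.imwrite("pics/"+name,cv2.resize(p[y0:y0+h,x0:x0+w,::-1],None,fx=s,fy=s,interpolation=cv2.INTER_CUBIC))
def shot(n,box,s,name):
    p,d=read_camera(n); crop(p,*box,s,name); return p,d
def st():
    o=get_obs(); print(o["time"],o["position"].round(4),o["tool_rot"].round(4),o["wrist_force"].round(1),o["grip_width"].round(4))
E
python3 - <<'E'
from h import *
p=cv2.imread("pics/top0.png")[:,:,::-1]; crop(p,270,90,130,100+60,5,"t1.png") if 0 else crop(p,260,115,140,120,5,"t1.png")
p=cv2.imread("pics/side0.png")[:,:,::-1]; crop(p,255,160,140,115,5,"s1.png")
E
```

```text
(no output)
```

View pics/t1.png

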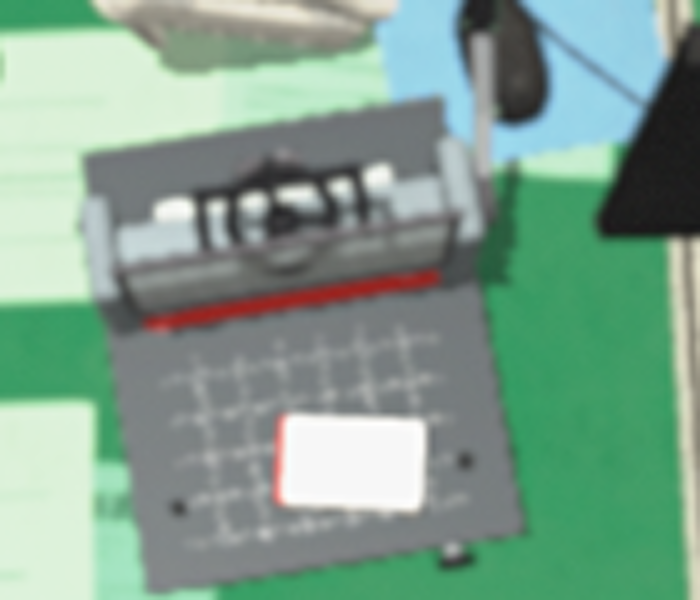

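View pics/s1.png

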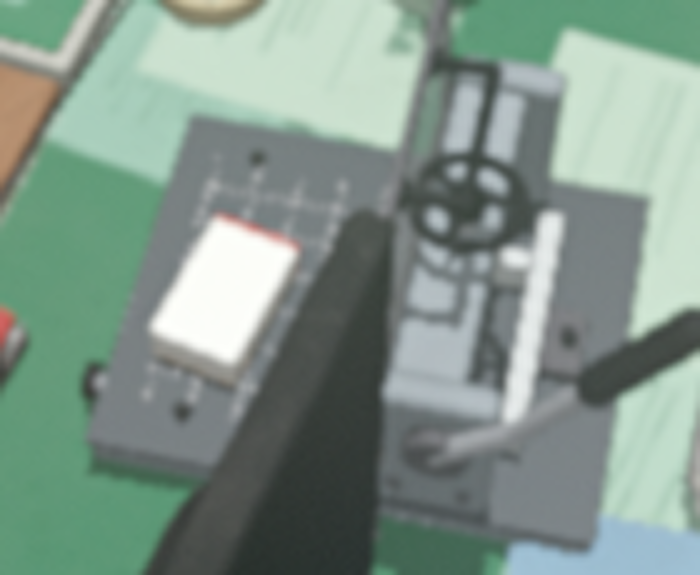

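```bash
cat > cut.py <<'E'
from h import *
from scipy.optimize import least_squares
def px(U,V,x0,y0,s=5): return ((U+.5)/s-.5+x0,(V+.5)/s-.5+y0)
pts=[("top",px(85,156,260,115),(.132,.137,.034)),("top",px(442,98,260,115),(.132,-.137,.034)),
("top",px(150,591,260,115),(-.201,.137,.034)),("top",px(526,535,260,115),(-.201,-.137,.034)),
("top",px(180,507,260,115),(-.143,.104,.040)),("top",px(466,460,260,115),(-.143,-.104,.040)),
("side",px(192,116,255,160),(-.201,.137,.034)),("side",px(90,443,255,160),(-.201,-.137,.034)),
("side",px(650,197,255,160),(.132,.137,.034)),("side",px(596,548,255,160),(.132,-.137,.034)),
("side",px(258,157,255,160),(-.143,.104,.040)),("side",px(182,411,255,160),(-.143,-.104,.040))]
C=[];W=[]
for n,uv,c in pts:
    w=onz(n,*uv,c[2]); C.append(c[:2]);W.append(w[:2])
C=np.array(C);W=np.array(W)
def f(q): 
    c,s=np.cos(q[2]),np.sin(q[2]); return ((C@np.array([[c,s],[-s,c]])+q[:2])-W).ravel()
r=least_squares(f,[.6,0,0])
if __name__=="__main__":
    print(r.x); print((f(r.x).reshape(-1,2)*1000).round(1))
    for k in("top","side"):
        m=np.array([p[0]==k for p in pts]);C0,W0=C,W
        C,W=C0[m],W0[m];print(k,least_squares(f,[.6,0,0]).x);C,W=C0,W0
E
python3 cut.py
python3 - <<'E'
from h import *
# block top (white, z=.064) in both
for n in("top","side"):
    p=cv2.imread(f"pics/{n}0.png")
    hsv=cv2.cvtColor(p,cv2.COLOR_BGR2HSV)
    m=((p.min(2)>215)).astype(np.uint8)
    k,l,s,c=cv2.connectedComponentsWithStats(m)
    for i in range(1,k):
        if s[i,4]>150: print(n,s[i],c[i],onz(n,*c[i],.064))
E
```

```text
[0.65783884 0.11779013 0.13551631]
[[ 3.9  4. ]
 [ 5.8 -2.3]
 [-3.2  2. ]
 [ 1.9 -0.9]
 [ 0.   0.1]
 [ 0.6 -1.1]
 [-3.5  2.4]
 [-5.5 -1.8]
 [ 1.3  0.2]
 [-0.5 -0.7]
 [-0.6 -1.3]
 [-0.4 -0.8]]
top [0.65633507 0.11720234 0.13175381]
side [0.65934191 0.1183758  0.13925049]
top [411  33  36  10 206] [429.83009709  36.60194175] [ 1.1622559  -0.31833068  0.064     ]
top [441  53  20  24 183] [450.7431694   64.55191257] [ 1.0462948  -0.38668199  0.064     ]
top [216  56  35   9 200] [232.19   60.255] [1.09759477 0.42804737 0.064     ]
top [475  56  20  19 160] [484.5      64.74375] [ 1.04040074 -0.51017031  0.064     ]
top [ 274   68   56   47 1369] [301.2403214   92.46092038] [0.95828187 0.1701172  0.064     ]
top [239 123  65  29 781] [272.04993598 135.17797695] [0.79746817 0.27982985 0.064     ]
top [246 155  29   7 159] [260.36477987 158.04402516] [0.71310306 0.322798   0.064     ]
top [239 164  38  10 290] [257.6        169.34137931] [0.67162661 0.33290417 0.064     ]
top [ 240  197   38   55 1157] [263.47623163 221.96802074] [0.4814956  0.31271698 0.064     ]
top [316 198  29  19 492]
[... 183 characters left out ...]
[387.87906977  18.7255814 ] [0.50385039 1.2913181  0.064     ]
side [396 104  49  12 311] [418.04823151 109.36655949] [0.78040595 0.720049   0.064     ]
side [404 190  17  51 444] [411.53153153 212.77477477] [0.86883454 0.22691498 0.064     ]
side [ 410  194   53   76 1878] [432.08146965 236.45047923] [0.95090187 0.16146534 0.064     ]
side [286 204  28  28 444] [299.32657658 217.65990991] [0.5277368  0.07753516 0.064     ]
side [474 230  66  59 703] [517.92745377 248.77667141] [1.21156313 0.21251319 0.064     ]
side [548 241  44  36 273] [567.91208791 257.92673993] [1.35902327 0.23416345 0.064     ]
side [ 93 292  40  50 339] [110.1120944  317.54277286] [ 0.15118335 -0.42271008  0.064     ]
```

```bash
python3 - <<'E'
from h import *
from cut import r
q=r.x
for n,(x0,y0,w,h) in {"top":(305,190,45,35),"side":(280,198,40,45)}.items():
    p=cv2.imread(f"pics/{n}0.png")
    m=np.zeros(p.shape[:2],np.uint8); s=p[y0:y0+h,x0:x0+w]
    m[y0:y0+h,x0:x0+w]=(s.min(2)>205)
    k,l,ss,c=cv2.connectedComponentsWithStats(m); i=1+ss[1:,4].argmax()
    cnt,_=cv2.findContours((l==i).astype(np.uint8),0,2)
    P=np.array([onz(n,*a[0],.064)[:2] for a in cnt[0]],np.float32)*1000
    print(n,cv2.minAreaRect(P), P.mean(0))
p=cv2.imread("pics/top0.png")[:,:,::-1]; crop(p,380,200,150,100,5,"t2.png")
p=cv2.imread("pics/side0.png")[:,:,::-1]; crop(p,150,180,110,180,4,"s2.png")
for a in((440,245),(475,240)):print(a,onz("top",*a,0),onz("top",*a,.5))
print(onz("side",240,345,0),onz("side",172,200,.516), proj("side",(.225,-.529,.245)))
E
```

```text
top ((527.3078002929688, 78.07872009277344), (98.11436462402344, 63.89605712890625), 87.7530288696289) [523.8963   83.71751]
side ((527.0921020507812, 78.28011322021484), (96.6784896850586, 62.30317687988281), 85.86526489257812) [529.5995   79.67812]
(440, 245) [ 0.38642762 -0.31263437  0.        ] [ 0.36626837 -0.16993118  0.5       ]
(475, 240) [ 0.4006645  -0.43863289  0.        ] [ 0.37554284 -0.25201161  0.5       ]
[ 0.51277363 -0.34805247  0.        ] [ 0.38218543 -0.23823494  0.516     ] [ 77.80511382 343.78536205]
```

View pics/t2.png

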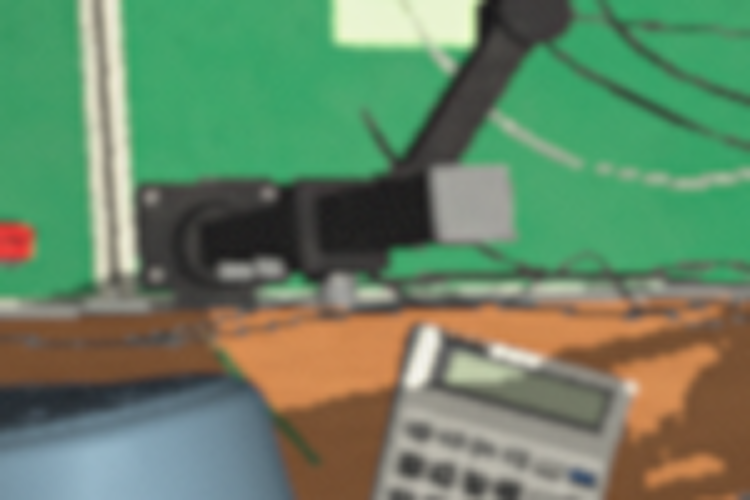

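View pics/s2.png

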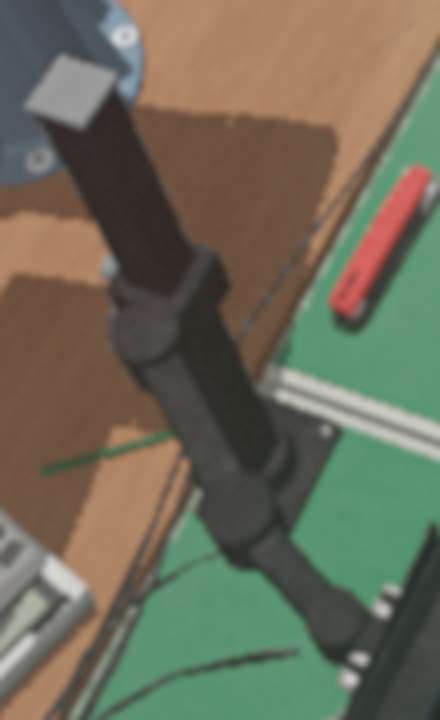

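```bash
python3 -m jog '[[[0,0,0,-0.0196,0.046,0.01,-1],[0,0,0,-0.0196,0.046,0.01,-1],[0,0,0,-0.0196,0.046,0.01,-1],[0,0,0,-0.0196,0.046,0,-1],[0,0,0,-0.0196,0.046,0,-1]]]' 40; python3 -c "
import numpy as np
from math import *
r=.325
a=[-67+7.54*i for i in range(11)]
for i in range(10):
  print([round(r*(cos(radians(a[i+1]))-cos(radians(a[i]))),4),round(r*(sin(radians(a[i+1]))-sin(radians(a[i]))),4)])"
```

```text
time: 0.6
position: [0.1276, -0.3001, 0.2743]
tool_rot: [-0.0, 0.98, 0.2, -0.0]
wrist_force: [-0.2, -0.2, 2.0]
grip_width: 0.0855
[0.0382, 0.0192]
[0.0353, 0.0241]
[0.0318, 0.0285]
[0.0278, 0.0324]
[0.0233, 0.0358]
[0.0184, 0.0386]
[0.0132, 0.0406]
[0.0078, 0.042]
[0.0022, 0.0427]
[-0.0034, 0.0426]
```

```bash
python3 -m jog '[[[0,0,0.1117,0.0382,0.0192,0,-1],[0,0,0.1117,0.0353,0.0241,0,-1],[0,0,0.1117,0.0318,0.0285,0,-1],[0,0,0.1117,0.0278,0.0324,0,-1],[0,0,0.1117,0.0233,0.0358,0,-1]]]'; python3 -m jog '[[[0,0,0.1117,0.0184,0.0386,0,-1],[0,0,0.1117,0.0132,0.0406,0,-1],[0,0,0.1117,0.0078,0.042,0,-1],[0,0,0.1117,0.0022,0.0427,0,-1],[0,0,0.1117,-0.0034,0.0426,0,-1]]]'
```

```text
time: 1.1
position: [0.2852, -0.1606, 0.2747]
tool_rot: [0.0, 0.886, 0.464, 0.0]
wrist_force: [0.3, -0.8, -0.5]
grip_width: 0.0855
time: 1.6
position: [0.3224, 0.0464, 0.2746]
tool_rot: [0.0, 0.724, 0.69, 0.0]
wrist_force: [1.1, -0.5, 0.3]
grip_width: 0.0856
```

```bash
python3 -m jog '[[[0,0,0,0.041,0.0063,-0.025,-1],[0,0,0,0.041,0.0063,-0.025,-1],[0,0,0,0.041,0.0063,-0.025,-1],[0,0,0,0.041,0.0063,-0.025,-1],[0,0,0,0.041,0.0063,-0.025,-1]]]'; python3 -m jog '[[[0,0,0,0,0,0,-1]]]'; python3 - <<'E'
from h import *
st()
shot("top",(260,115,140,120),5,"t3.png");shot("side",(255,130,140,145),4,"s3.png")
E
```

```text
time: 2.1
position: [0.5289, 0.0767, 0.148]
tool_rot: [-0.0, 0.725, 0.689, -0.0]
wrist_force: [0.5, -0.4, 0.9]
grip_width: 0.0854
time: 2.2
position: [0.5273, 0.0766, 0.1419]
tool_rot: [-0.004, 0.725, 0.689, -0.004]
wrist_force: [-1.1, 0.2, -0.2]
grip_width: 0.0853Traceback (most recent call last):
  File "<stdin>", line 2, in <module>
  File "h.py", line 15, in st
    o=get_obs(); print(o["time"],o["position"].round(4),o["tool_rot"].round(4),o["wrist_force"].round(1),o["grip_width"].round(4))
                                                                                                         ^^^^^^^^^^^^^^^^^^^^^
AttributeError: 'float' object has no attribute 'round'
```

```bash
sed -i 's/o\["grip_width"\].round(4)/round(o["grip_width"],4)/' h.py; python3 - <<'E'
from h import *
st()
shot("top",(260,115,140,120),5,"t3.png");shot("side",(255,130,140,145),4,"s3.png")
st()
E
```

```text
2.2 [0.5273 0.0766 0.1419] [-0.0045  0.7252  0.6885 -0.0039] [-1.1  0.2 -0.2] 0.0853
2.3 [0.5265 0.0763 0.1473] [-0.0021  0.7251  0.6886 -0.0019] [-0.5 -0.2  0.6] 0.0856
```

View pics/s3.png

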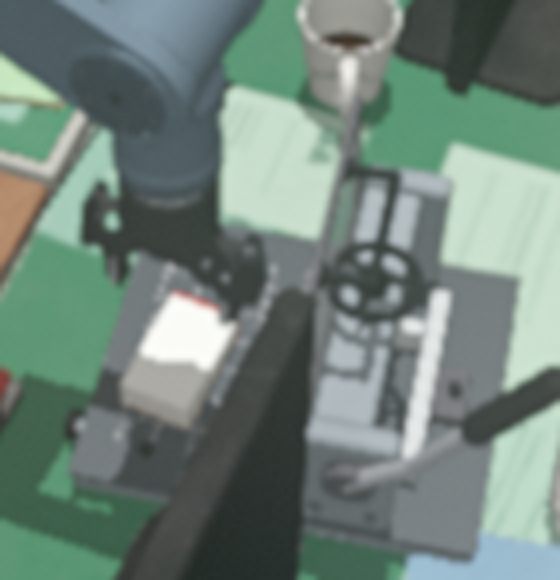

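View pics/t3.png

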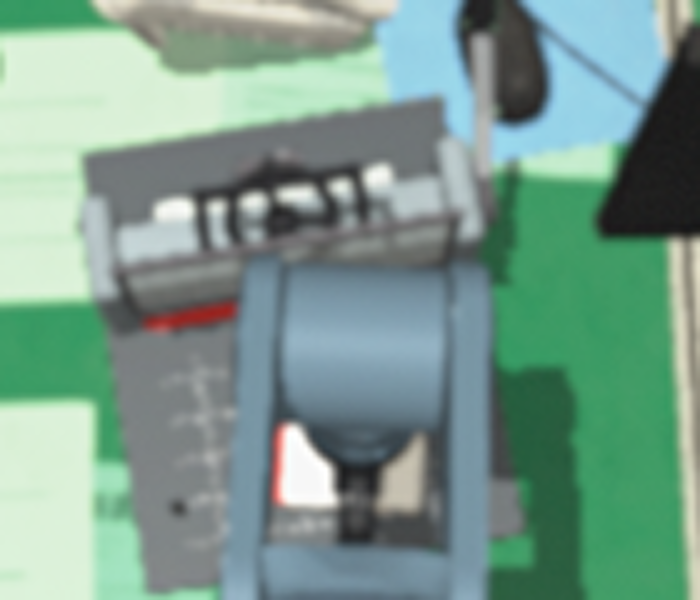

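```bash
python3 -m jog '[[[0,0,0,0,0,-0.033,-1],[0,0,0,0,0,-0.033,-1],[0,0,0,0,0,-0.033,-1],[0,0,0,0,0,0,-1],[0,0,0,0,0,0,-1]]]' 40; python3 -m jog '[[[0,0,0,0,0,0,0],[0,0,0,0,0,0,0.5],[0,0,0,0,0,0,1],[0,0,0,0,0,0,1],[0,0,0,0,0,0,1]]]'
```

```text
time: 2.8
position: [0.5278, 0.076, 0.0528]
tool_rot: [0.001, 0.725, 0.688, 0.001]
wrist_force: [-1.0, 1.6, 0.1]
grip_width: 0.0856
time: 3.3
position: [0.5293, 0.076, 0.0535]
tool_rot: [0.001, 0.725, 0.689, 0.001]
wrist_force: [-3.4, 0.2, 8.7]
grip_width: 0.0593
```

```bash
python3 -m jog '[[[0,0,0,0,0,0.01,1],[0,0,-0.1,0.0009,0.0034,0.01,1],[0,0,-0.1385,0.0009,0.0034,0,1],[0,0,-0.1385,0.0009,0.0034,0,1],[0,0,-0.1385,0.0009,0.0034,0,1]]]'; python3 -m jog '[[[0,0,-0.1385,0.0009,0.0034,0,1],[0,0,-0.1385,0.0009,0.0034,0,1],[0,0,-0.1385,0.0009,0.0034,0,1],[0,0,-0.1385,0.0009,0.0034,0,1],[0,0,-0.1385,0.0009,0.0034,0,1]]]'; python3 -m jog '[[[0,0,-0.1385,0.0009,0.0034,0,1],[0,0,-0.0385,0,0.0,0,1],[0,0,0,0,0,0,1]]]'
```

```text
time: 3.8
position: [0.5317, 0.0898, 0.072]
tool_rot: [0.0, 0.878, 0.478, 0.001]
wrist_force: [-0.7, 0.6, -1.0]
grip_width: 0.0585
time: 4.3
position: [0.5361, 0.1069, 0.0719]
tool_rot: [0.0, 0.988, 0.152, 0.001]
wrist_force: [0.5, -0.0, -1.4]
grip_width: 0.0593
time: 4.6
position: [0.537, 0.1103, 0.0718]
tool_rot: [0.0, 0.998, 0.067, 0.001]
wrist_force: [-0.3, -0.5, -1.1]
grip_width: 0.0593
```

```bash
python3 - <<'E'
from h import *
st()
shot("top",(260,115,140,120),5,"t4.png");shot("side",(255,130,140,145),4,"s4.png")
st()
E
```

```text
4.6 [0.537  0.1103 0.0718] [0.000e+00 9.978e-01 6.690e-02 6.000e-04] [-0.3 -0.5 -1.1] 0.0593
4.7 [0.5369 0.1101 0.0714] [0.000e+00 9.977e-01 6.750e-02 4.000e-04] [-0.3  0.9 -2.6] 0.0594
```

View pics/s4.png

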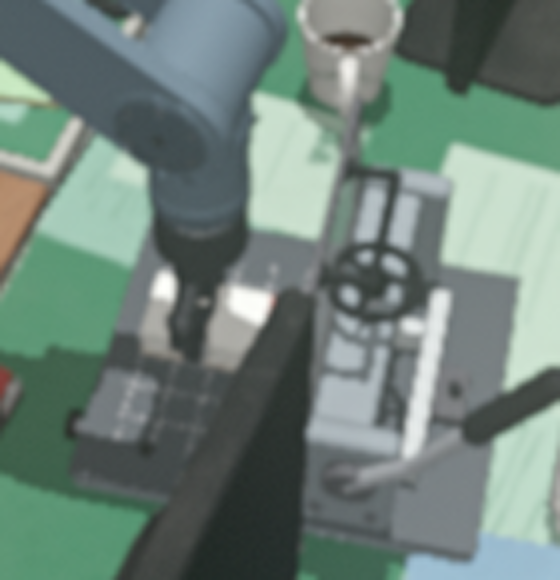

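```bash
python3 -m jog '[[[0,0,0,0,0,-0.009,1],[0,0,0,0,0,-0.008,1],[0,0,0,0,0,0,1],[0,0,0,0,0,0,0],[0,0,0,0,0,0,-1]]]'; python3 -m jog '[[[0,0,0,0,0,0,-1],[0,0,0,0,0,0,-1],[0,0,0,0,0,0.01,-1],[0,0,0,0,0,0.03,-1],[0,0,0,0,0,0.04,-1]]]'
```

```text
time: 5.2
position: [0.5364, 0.11, 0.0533]
tool_rot: [-0.0, 0.998, 0.067, -0.0]
wrist_force: [1.0, 0.3, 0.3]
grip_width: 0.0719
time: 5.7
position: [0.535, 0.1101, 0.1334]
tool_rot: [-0.0, 0.998, 0.067, -0.002]
wrist_force: [1.0, 0.6, 0.2]
grip_width: 0.0852
```

```bash
python3 -m jog '[[[0.0177,-0.1298,0,-0.028,-0.0038,0.02,-1],[0.0177,-0.1298,0,-0.028,-0.0038,0.01,-1],[0.0177,-0.1298,0,-0.028,-0.0038,0.0,-1],[0.0177,-0.1298,0,-0.028,-0.0038,0,-1],[0.0177,-0.1298,0,-0.028,-0.0038,0,-1]]]';python3 -m jog '[[[0.0177,-0.1298,0,0,0,0,-1],[0,0,0,0,0,0,-1],[0,0,0,0,0,0,-1]]]'
python3 - <<'E'
from h import *
st()
p,_=shot("top",(260,115,140,120),5,"t5.png");shot("side",(255,130,140,145),4,"s5.png")
o=get_obs();print(o["joint_pos"].round(3))
from scipy.spatial.transform import Rotation as Ro
w,x,y,z=o["tool_rot"];print(Ro.from_quat([x,y,z,w]).as_matrix().round(4))
E
```

```text
time: 6.2
position: [0.4001, 0.0925, 0.164]
tool_rot: [-0.022, 0.949, 0.064, 0.309]
wrist_force: [-0.9, 0.4, 0.7]
grip_width: 0.0855
time: 6.5
position: [0.4167, 0.0972, 0.1702]
tool_rot: [-0.025, 0.93, 0.062, 0.361]
wrist_force: [-0.8, 0.6, -0.7]
grip_width: 0.0852
6.5 [0.4167 0.0972 0.1702] [-0.0253  0.9303  0.0621  0.3606] [-0.8  0.6 -0.7] 0.0852
[-0.239 -0.607  2.577  0.513  0.529  0.837]
[[ 0.7344  0.1343  0.6653]
 [ 0.0972 -0.9909  0.0928]
 [ 0.6717 -0.0035 -0.7408]]
```

View pics/s5.png

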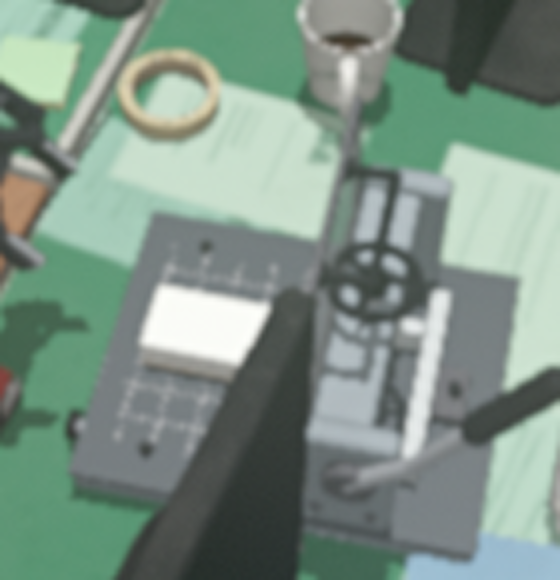

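View pics/t5.png

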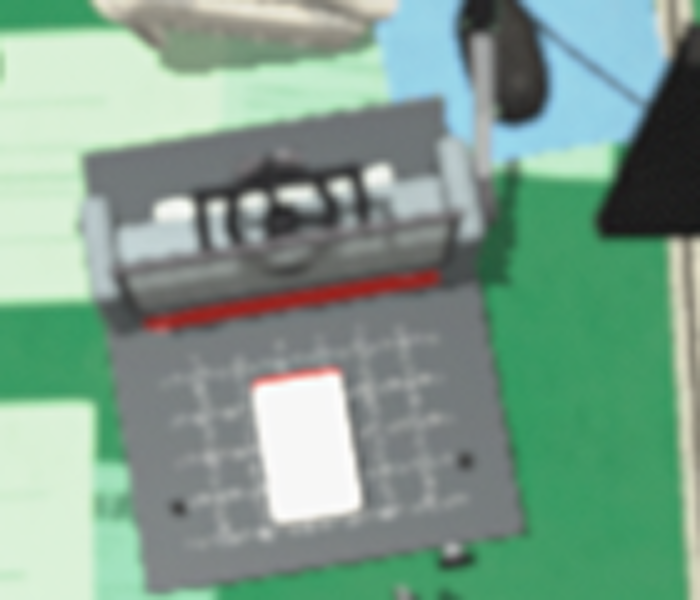

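```bash
cat > blk.py <<'E'
from h import *
from cut import r
def blk(n,p,box,z=.064):
    x0,y0,w,h=box; m=np.zeros(p.shape[:2],np.uint8); m[y0:y0+h,x0:x0+w]=(p[y0:y0+h,x0:x0+w].min(2)>205)
    k,l,ss,c=cv2.connectedComponentsWithStats(m); i=1+ss[1:,4].argmax()
    cnt,_=cv2.findContours((l==i).astype(np.uint8),0,2)
    P=np.array([onz(n,*a[0],z)[:2] for a in cnt[0]],np.float32)
    s,c=np.sin(r.x[2]),np.cos(r.x[2]); Q=((P-r.x[:2])@np.array([[c,-s],[s,c]])*1000).astype(np.float32)
    print(n,"cutter mm",cv2.minAreaRect(Q),"world c",(P.min(0)+P.max(0))/2)
E
python3 - <<'E'
from blk import *
p,_=read_camera("top"); blk("top",p,(300,180,45,50))
E
python3 -m jog '[[[0,0,0,0.04,0.0045,-0.02,-1],[0,0,0,0.03,0.0040,-0.02,-1],[0,0,0,0,0,0,-1],[0,0,0,0,0,0,-1]]]'
python3 -c "
from h import *
o=get_obs();st();print(o['joint_pos'].round(3))"
```

```text
top cutter mm ((-119.66915893554688, 8.788217544555664), (63.40061950683594, 97.65279388427734), 89.68531799316406) world c [0.53890216 0.10958456]
time: 7.05
position: [0.473, 0.1061, 0.1355]
tool_rot: [-0.029, 0.931, 0.063, 0.359]
wrist_force: [-0.7, 0.1, -0.0]
grip_width: 0.0855
7.05 [0.473  0.1061 0.1355] [-0.029   0.9309  0.0632  0.3587] [-0.7  0.1 -0. ] 0.0855
[-0.16  -0.242  2.457  0.774  0.295  0.6  ]
```

```bash
python3 -m jog '[[[0,0,0,0.012,0.0002,-0.02,-1],[0,0,0,0.012,0.0002,-0.02,-1],[0,0,0,0.012,0,-0.02,-1],[0,0,0,0,0,0,-1],[0,0,0,0,0,0,-1]]]'
python3 -c "
from h import *
from scipy.spatial.transform import Rotation as Ro
o=get_obs();st();print(o['joint_pos'].round(3))
w,x,y,z=o['tool_rot'];print(Ro.from_quat([x,y,z,w]).as_matrix().round(4))"
```

```text
time: 7.55
position: [0.5033, 0.1076, 0.0973]
tool_rot: [-0.031, 0.928, 0.064, 0.366]
wrist_force: [0.1, 1.1, -0.5]
grip_width: 0.0854
7.55 [0.5033 0.1076 0.0973] [-0.0306  0.9278  0.0644  0.3661] [ 0.1  1.1 -0.5] 0.0854
[-0.144 -0.021  2.402  1.422  0.203 -0.054]
[[ 0.7236  0.142   0.6755]
 [ 0.0972 -0.9898  0.1039]
 [ 0.6834 -0.0095 -0.73  ]]
```

```bash
python3 -m jog '[[[0,0,0,0.0015,0,-0.014,-1],[0,0,0,0.0015,0,-0.014,-1],[0,0,0,0.0015,-0.0005,-0.014,-1],[0,0,0,0,0,0,-1],[0,0,0,0,0,0,-1]]]'
python3 -c "
from h import *
from scipy.spatial.transform import Rotation as Ro
o=get_obs();st();print(o['joint_pos'].round(3))
w,x,y,z=o['tool_rot'];print(Ro.from_quat([x,y,z,w]).as_matrix().round(4))"
```

```text
time: 8.05
position: [0.5078, 0.1074, 0.0575]
tool_rot: [-0.031, 0.928, 0.065, 0.366]
wrist_force: [0.3, -0.0, -0.1]
grip_width: 0.0853
8.05 [0.5078 0.1074 0.0575] [-0.0312  0.9279  0.0646  0.366 ] [ 0.3 -0.  -0.1] 0.0853
[-0.144  0.131  2.387  2.05   0.228 -0.695]
[[ 0.7238  0.1426  0.6752]
 [ 0.097  -0.9897  0.1051]
 [ 0.6832 -0.0106 -0.7301]]
```

```bash
python3 -m jog '[[[-0.0106,0,-0.0075,0.001,-0.001,-0.002,-1],[0,0,0,0,0,0,-1],[0,0,0,0,0,0,0],[0,0,0,0,0,0,1],[0,0,0,0,0,0,1]]]' 40; python3 -m jog '[[[0,0,0,0,0,0,1],[0,0,0,0,0,0,1]]]'
python3 - <<'E'
from h import *
from blk import *
from scipy.spatial.transform import Rotation as Ro
o=get_obs();st();print(o['joint_pos'].round(3))
w,x,y,z=o['tool_rot'];print(Ro.from_quat([x,y,z,w]).as_matrix().round(4))
shot("top",(260,115,140,120),5,"t6.png");p,_=shot("side",(255,130,140,145),4,"s6.png")
E
```

```text
time: 8.55
position: [0.509, 0.1062, 0.0553]
tool_rot: [-0.025, 0.928, 0.063, 0.366]
wrist_force: [-8.1, -2.3, 12.5]
grip_width: 0.0591
time: 8.75
position: [0.509, 0.1062, 0.0552]
tool_rot: [-0.025, 0.928, 0.063, 0.366]
wrist_force: [-8.2, -1.9, 12.5]
grip_width: 0.0592
8.75 [0.509  0.1062 0.0552] [-0.0246  0.9282  0.0629  0.3659] [-8.2 -1.9 12.5] 0.0592
[-0.133  0.141  2.383  2.132  0.215 -0.771]
[[ 7.243e-01  1.347e-01  6.762e-01]
 [ 9.870e-02 -9.909e-01  9.170e-02]
 [ 6.824e-01  3.000e-04 -7.310e-01]]
```

View pics/s6.png

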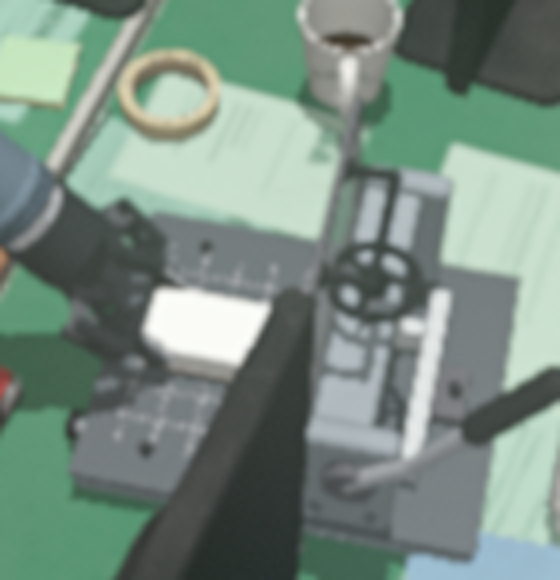

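View pics/t6.png

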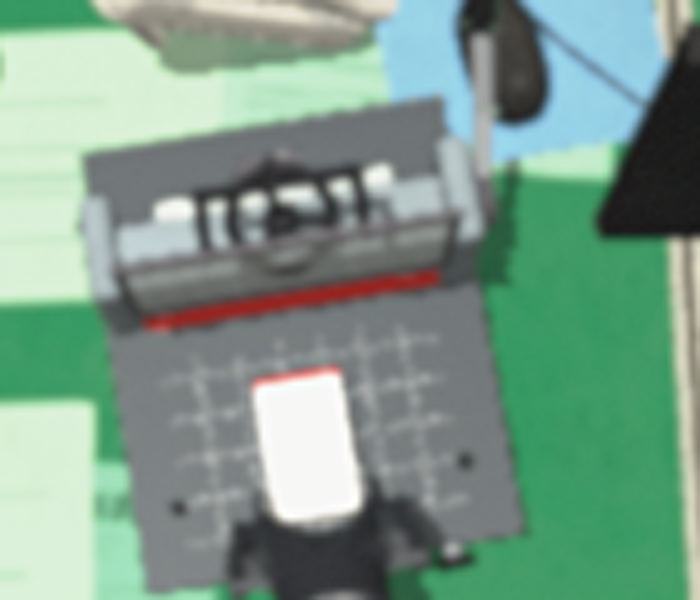

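```bash
python3 -m jog '[[[0,0,0,0.0003,-0.002,0.0015,1],[0,0,0,0.0099,0.00135,0,1],[0,0,0,0.0149,0.00203,0,1],[0,0,0,0.0149,0.00203,0,1],[0,0,0,0.0149,0.00203,0,1]]]'
python3 - <<'E'
from h import *
from scipy.spatial.transform import Rotation as Ro
o=get_obs();st();print(o['joint_pos'].round(3))
w,x,y,z=o['tool_rot'];print(Ro.from_quat([x,y,z,w]).as_matrix().round(4))
E
```

```text
time: 9.35
position: [0.5645, 0.1116, 0.0557]
tool_rot: [-0.024, 0.929, 0.063, 0.365]
wrist_force: [-0.0, -0.2, -2.2]
grip_width: 0.0593
9.35 [0.5645 0.1116 0.0557] [-0.0244  0.9286  0.0626  0.365 ] [-0.  -0.2 -2.2] 0.0593
[-0.096  0.239  2.248  2.046  0.176 -0.652]
[[ 7.257e-01  1.342e-01  6.748e-01]
 [ 9.850e-02 -9.910e-01  9.110e-02]
 [ 6.809e-01  4.000e-04 -7.324e-01]]
```

```bash
python3 -m jog '[[[0,0,0,0.0149,0.00203,0,1],[0,0,0,0.0149,0.00203,0,1],[0,0,0,0.0149,0.00203,0,1],[0,0,0,0.0099,0.00135,0,1],[0,0,0,0,0,0,1]]]'
python3 - <<'E'
from h import *
from scipy.spatial.transform import Rotation as Ro
o=get_obs();st();print(o['joint_pos'].round(3))
w,x,y,z=o['tool_rot'];print(Ro.from_quat([x,y,z,w]).as_matrix().round(4))
shot("top",(260,115,140,120),5,"t7.png");p,_=shot("side",(255,130,140,145),4,"s7.png")
E
```

```text
time: 9.85
position: [0.6198, 0.1191, 0.0561]
tool_rot: [-0.024, 0.928, 0.063, 0.366]
wrist_force: [0.6, -0.1, -1.6]
grip_width: 0.0591
9.85 [0.6198 0.1191 0.0561] [-0.0244  0.9283  0.0629  0.3656] [ 0.6 -0.1 -1.6] 0.0591
[-0.065  0.329  2.114  1.869  0.142 -0.448]
[[ 7.247e-01  1.347e-01  6.758e-01]
 [ 9.890e-02 -9.909e-01  9.140e-02]
 [ 6.819e-01  6.000e-04 -7.314e-01]]
```

View pics/s7.png

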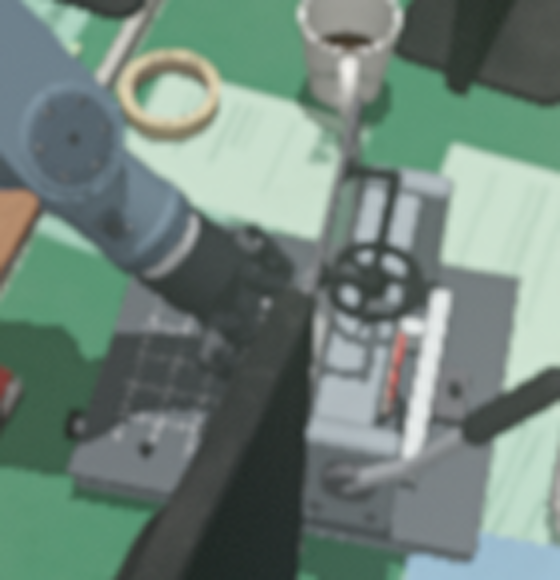

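View pics/t7.png

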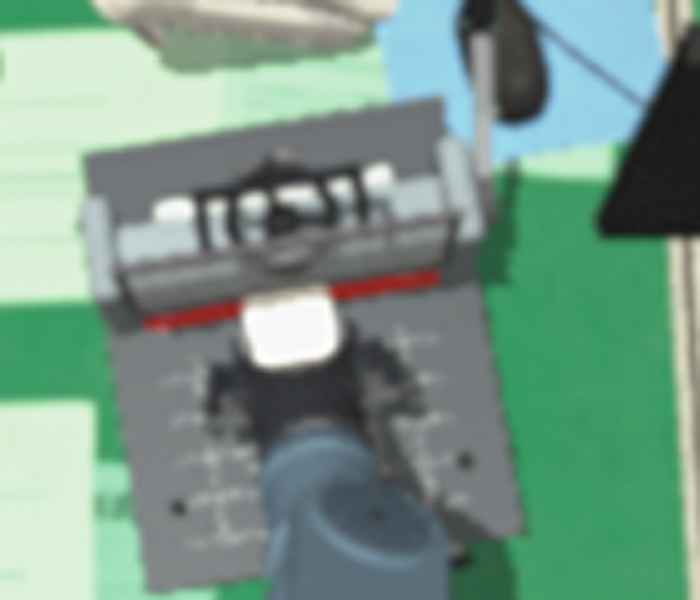

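```bash
python3 -m jog '[[[0,0,0,0.005,0.0007,0,1],[0,0,0,0.005,0.0007,0,1],[0,0,0,0.003,0.0004,0,1],[0,0,0,0,0,0,1]]]'; python3 -m jog '[[[0,0,0,0.002,0.0003,0,1],[0,0,0,0,0,0,1]]]'
```

```text
time: 10.35
position: [0.6315, 0.1207, 0.0558]
tool_rot: [-0.024, 0.928, 0.063, 0.365]
wrist_force: [-0.1, -0.4, -2.6]
grip_width: 0.059
time: 10.55
position: [0.6333, 0.1211, 0.0557]
tool_rot: [-0.024, 0.929, 0.063, 0.365]
wrist_force: [0.2, 0.1, -1.4]
grip_width: 0.0592
```

```bash
python3 -m jog '[[[0,0,0,0.002,0.0003,0,1],[0,0,0,0,0,0,1]]]'; python3 -m jog '[[[0,0,0,0.0015,0.0002,0,1],[0,0,0,0,0,0,1]]]';python3 -m jog '[[[0,0,0,0.001,0.0001,0,1],[0,0,0,0,0,0,1]]]'
python3 - <<'E'
from h import *
shot("top",(260,115,140,120),5,"t8.png");p,_=shot("side",(310,150,70,80),8,"s8.png")
E
```

```text
time: 10.75
position: [0.6349, 0.1213, 0.0555]
tool_rot: [-0.024, 0.929, 0.063, 0.365]
wrist_force: [-1.5, 0.0, -0.7]
grip_width: 0.0592
time: 10.95
position: [0.635, 0.1214, 0.0553]
tool_rot: [-0.024, 0.929, 0.063, 0.364]
wrist_force: [-18.0, -4.4, 11.8]
grip_width: 0.0592
time: 11.15
position: [0.635, 0.1213, 0.0553]
tool_rot: [-0.024, 0.929, 0.063, 0.364]
wrist_force: [-30.6, -6.1, 23.3]
grip_width: 0.059
```

View pics/s8.png

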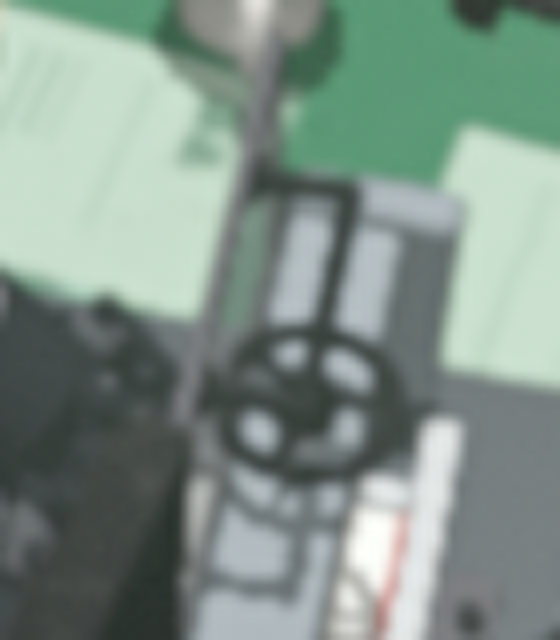

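```bash
python3 - <<'E'
from h import *
from cut import r
p,d=read_camera("side"); c=camera_info("side"); print(-c["R"].T@c["t"])
def cut(u,v,z):
    w=onz("side",u,v,z)[:2]-r.x[:2]; s,cc=np.sin(r.x[2]),np.cos(r.x[2]); return (np.array([cc*w[0]+s*w[1],-s*w[0]+cc*w[1]])*1000).round(1)
crop(p,340,200,35,50,16,"s9.png")
for v in(212,216,220,224,228):
    print(v)
    for u in range(352,370): print(u,p[v,u],cut(u,v,.064),d[v,u].round(3)) if v in(216,222,220) else 0
C=r.x
def W(x,y,z): s,cc=np.sin(C[2]),np.cos(C[2]); return np.array([C[0]+cc*x-s*y,C[1]+s*x+cc*y,z])
for y in(.045,.04,.0,-.02,-.05,-.125): print(y,proj("side",W(.06,y,.064)).round(1))
E
```

```text
[ 0.83882448 -0.60600277  1.24177218]
212
216
352 [121 126 124] [33.5 22.9] 1.297
353 [168 169 164] [36.7 23.6] 1.393
354 [218 219 214] [39.9 24.4] 1.395
355 [246 247 242] [43.1 25.1] 1.398
356 [253 254 250] [46.4 25.8] 1.395
357 [252 254 249] [49.6 26.6] 1.393
358 [249 245 241] [52.8 27.3] 1.398
359 [234 214 209] [56.  28.1] 1.395
360 [218 189 187] [59.2 28.8] 1.4
361 [220 217 216] [62.4 29.5] 1.401
362 [225 230 230] [65.7 30.3] 1.406
363 [227 232 231] [68.9 31. ] 1.399
364 [216 221 220] [72.1 31.8] 1.394
365 [169 175 174] [75.3 32.5] 1.438
366 [120 128 129] [78.5 33.2] 1.433
367 [116 124 126] [81.7 34. ] 1.43
368 [119 127 129] [85.  34.7] 1.429
369 [119 127 129] [88.2 35.4] 1.426
220
352 [149 152 149] [36.2  7.5] 1.356
353 [199 200 194] [39.4  8.3] 1.395
354 [234 235 230] [42.6  9. ] 1.39
355 [246 247 243] [45.8  9.7] 1.386
356 [251 252 248] [49.  10.5] 1.39
357 [250 249 244] [52.2 11.2] 1.389
358 [240 226 221] [55.4 11.9] 1.389
359 [225 195 192] [58.6 12.7] 1.388
360 [223 213 213] [61.8 13.4] 1.385
361 [225 229 229] [65.  14.1] 1.385
362 [225 231 230] [68.2 14.9] 1.383
363 [214 219 218] [71.4 15.6] 1.39
364 [173 178 178] [74.6 16.3] 1.427
365 [128 134 135] [77.7 17.1] 1.421
366 [118 125 128] [80.9 17.8] 1.423
367 [118 125 128] [84.1 18.5] 1.429
368 [119 126 129] [87.3 19.3] 1.42
369 [119 127 129] [90.5 20. ] 1.423
224
228
0.045 [361. 212.]
0.04 [360.8 213.3]
0.0 [358.8 223.3]
-0.02 [357.8 228.4]
-0.05 [356.2 236.3]
-0.125 [352.2 256.9]
```

View pics/s9.png

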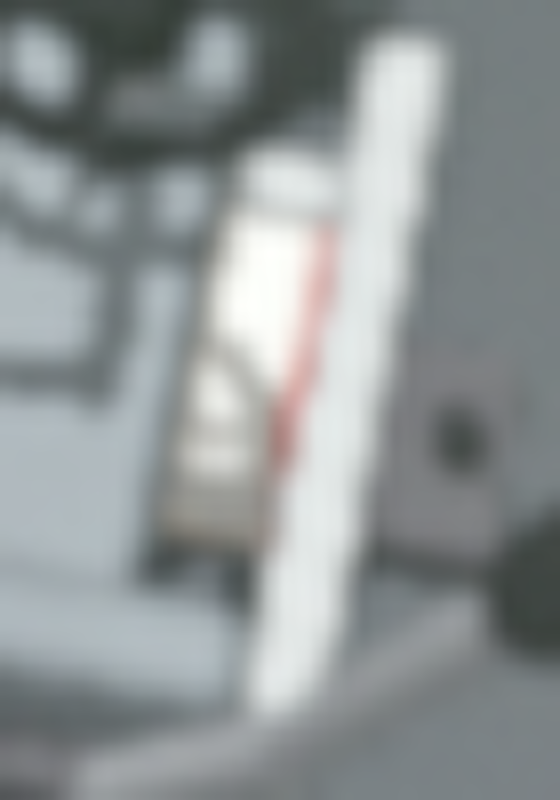

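View pics/t8.png

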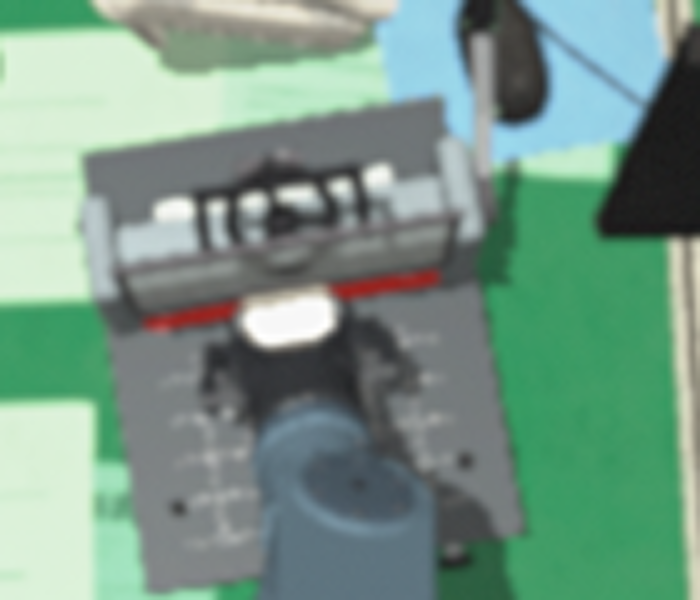

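```bash
python3 -m jog '[[[0,0,0,-0.0015,-0.0002,0,1],[0,0,0,0,0,0,1]]]'; python3 -m jog '[[[0,0,0,-0.0001,0.001,0,1],[0,0,0,0,0,0,1]]]';python3 -m jog '[[[0,0,0,-0.0001,0.001,0,1],[0,0,0,0,0,0,1]]]';python3 -m jog '[[[0,0,0,-0.0001,0.001,0,1],[0,0,0,0,0,0,1]]]'
```

```text
time: 11.5
position: [0.635, 0.1214, 0.0553]
tool_rot: [-0.024, 0.929, 0.063, 0.365]
wrist_force: [-12.2, -2.9, 7.7]
grip_width: 0.0591
time: 11.7
position: [0.635, 0.1215, 0.0553]
tool_rot: [-0.023, 0.929, 0.062, 0.364]
wrist_force: [-12.9, -5.8, 7.6]
grip_width: 0.0596
time: 11.9
position: [0.6349, 0.1217, 0.0553]
tool_rot: [-0.023, 0.929, 0.061, 0.364]
wrist_force: [-13.8, -7.9, 8.4]
grip_width: 0.0591
time: 12.1
position: [0.6348, 0.1219, 0.0554]
tool_rot: [-0.022, 0.929, 0.061, 0.364]
wrist_force: [-16.0, -11.5, 10.2]
grip_width: 0.0593
```

```bash
python3 -m jog '[[[0,0,0,-0.0006,-0.002,0,1],[0,0,0,0,0,0,1]]]'
python3 - <<'E'
from h import *
from scipy.spatial.transform import Rotation as Ro
o=get_obs();st();print(o['joint_pos'].round(3))
w,x,y,z=o['tool_rot'];M=Ro.from_quat([x,y,z,w]).as_matrix().round(4);print(M)
print(np.arctan2(M[0,1],-M[1,1]))
E
```

```text
time: 12.3
position: [0.6349, 0.1216, 0.0555]
tool_rot: [-0.024, 0.929, 0.062, 0.365]
wrist_force: [-4.0, -3.5, -0.2]
grip_width: 0.0593
12.3 [0.6349 0.1216 0.0555] [-0.0238  0.9287  0.0621  0.3647] [-4.  -3.5 -0.2] 0.0593
[-0.055  0.354  2.075  1.785  0.13  -0.356]
[[ 0.7263  0.1327  0.6745]
 [ 0.0979 -0.9912  0.0896]
 [ 0.6804  0.001  -0.7328]]
0.13308677217842563
```

```bash
python3 -m jog '[[[0,0,0,0,0,0,0.2],[0,0,0,0,0,0,-0.3],[0,0,0,0,0,0,-1],[0,0,0,0,0,0,-1],[0,0,0,0,0,0,-1]]]'; python3 -m jog '[[[0,0,0,-0.01,-0.0014,0.004,-1],[0,0,0,-0.02,-0.0027,0.015,-1],[0,0,0,-0.03,-0.004,0.025,-1],[0,0,0,-0.03,-0.004,0.03,-1],[0,0,0,0,0,0,-1]]]'
python3 - <<'E'
from h import *
from blk import *
st();print(get_obs()["joint_pos"].round(3))
p,_=shot("top",(260,115,140,120),5,"t10.png");q,_=shot("side",(255,130,140,145),4,"s10.png")
blk("top",p,(300,165,40,30)) 
E
```

```text
time: 12.8
position: [0.636, 0.1228, 0.0564]
tool_rot: [-0.025, 0.928, 0.063, 0.366]
wrist_force: [-0.7, -0.2, -0.3]
grip_width: 0.0856
time: 13.3
position: [0.5692, 0.1153, 0.1122]
tool_rot: [-0.027, 0.927, 0.065, 0.368]
wrist_force: [-0.4, -0.2, -0.7]
grip_width: 0.0853
13.3 [0.5692 0.1153 0.1122] [-0.027   0.9271  0.0649  0.3681] [-0.4 -0.2 -0.7] 0.0853
[-0.09   0.087  2.242  1.16   0.174  0.249]
top cutter mm ((-26.690067291259766, 5.956693649291992), (61.320159912109375, 30.359272003173828), 88.65377044677734) world c [0.63090056 0.11930738]
```

View pics/t10.png

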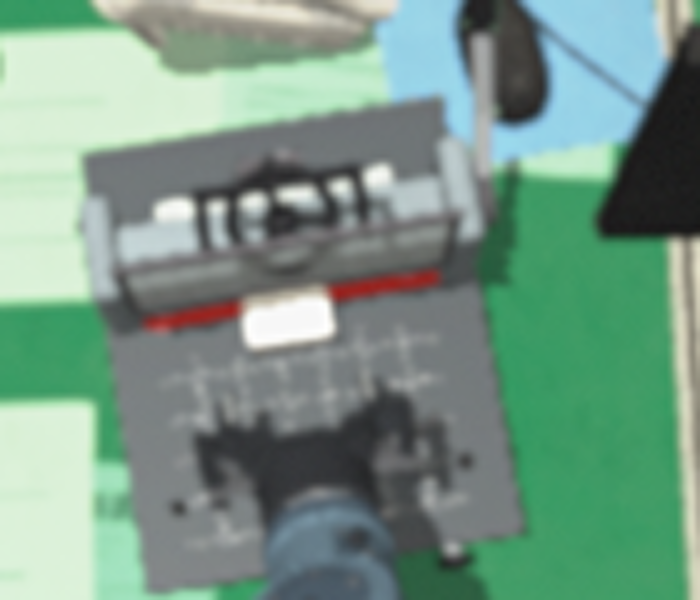

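View pics/s10.png

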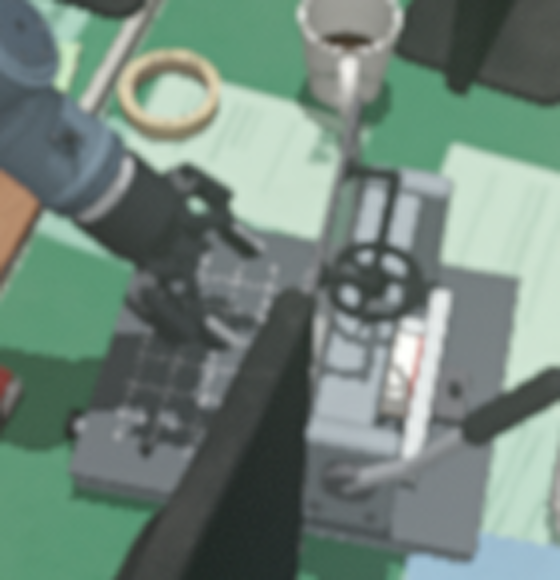

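```bash
python3 - <<'E'
from blk import *
p,_=read_camera("side"); crop(p,340,200,35,35,22,"s11.png")
C=r.x
def W(x,y,z): s,cc=np.sin(C[2]),np.cos(C[2]); return np.array([C[0]+cc*x-s*y,C[1]+s*x+cc*y,z])
for u in (356,357,358):
  print(u,[tuple(p[v,u]) for v in range(205,222)])
f=lambda x,y,z:((proj("side",W(x,y,z))-[340,200]+.5)*22-.5).round(0)
print("block top left edge y=.04 z=.064",f(.04,.04,.064),f(.06,.04,.064),"y=.036",f(.04,.036,.064),f(.06,.036,.064),"guide z62",f(.04,.04,.062),f(.06,.04,.062), "gauge left end",f(.06,.045,.064))
E
```

```text
356 [(np.uint8(71), np.uint8(79), np.uint8(75)), (np.uint8(67), np.uint8(74), np.uint8(70)), (np.uint8(66), np.uint8(73), np.uint8(70)), (np.uint8(92), np.uint8(99), np.uint8(98)), (np.uint8(157), np.uint8(162), np.uint8(162)), (np.uint8(204), np.uint8(209), np.uint8(209)), (np.uint8(213), np.uint8(219), np.uint8(218)), (np.uint8(204), np.uint8(209), np.uint8(208)), (np.uint8(215), np.uint8(218), np.uint8(214)), (np.uint8(242), np.uint8(244), np.uint8(240)), (np.uint8(253), np.uint8(255), np.uint8(250)), (np.uint8(254), np.uint8(255), np.uint8(251)), (np.uint8(253), np.uint8(255), np.uint8(251)), (np.uint8(254), np.uint8(255), np.uint8(251)), (np.uint8(254), np.uint8(255), np.uint8(251)), (np.uint8(252), np.uint8(253), np.uint8(249)), (np.uint8(246), np.uint8(247), np.uint8(243))]
357 [(np.uint8(67), np.uint8(75), np.uint8(70)), (np.uint8(66), np.uint8(74), np.uint8(70)), (np.uint8(76), np.uint8(84), np.uint8(81)), (np.uint8(106), np.uint8(113), np.uint8(113)), (np.uint8(168), np.uint8(173), np.uint8(173)), (np.uint8(215), np.uint8(220), np.uint8(220)), (np.uint8(226), np.uint8(231),
[... 730 characters left out ...]
3), np.uint8(218), np.uint8(217)), (np.uint8(227), np.uint8(232), np.uint8(231)), (np.uint8(219), np.uint8(224), np.uint8(223)), (np.uint8(209), np.uint8(211), np.uint8(208)), (np.uint8(232), np.uint8(230), np.uint8(226)), (np.uint8(248), np.uint8(245), np.uint8(240)), (np.uint8(249), np.uint8(244), np.uint8(240)), (np.uint8(247), np.uint8(241), np.uint8(236)), (np.uint8(244), np.uint8(235), np.uint8(231)), (np.uint8(242), np.uint8(226), np.uint8(222)), (np.uint8(237), np.uint8(216), np.uint8(211)), (np.uint8(231), np.uint8(203), np.uint8(197))]
block top left edge y=.04 z=.064 [337. 278.] [468. 302.] y=.036 [332. 299.] [463. 324.] guide z62 [336. 285.] [466. 310.] gauge left end [473. 275.]
```

View pics/s11.png

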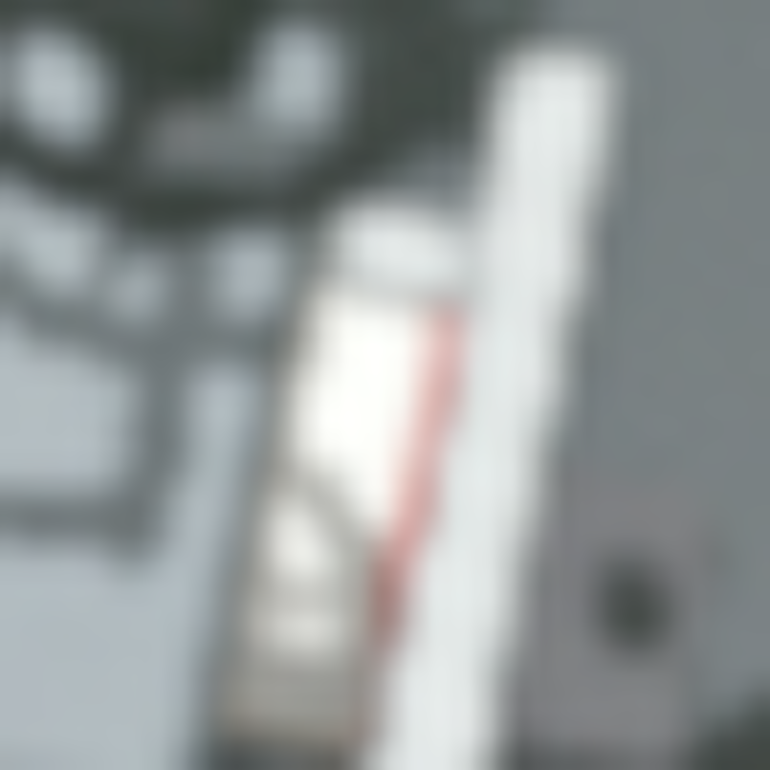

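```bash
python3 -m jog '[[[0,0,0,0.025,0.0034,-0.025,-1],[0,0,0,0.025,0.0034,-0.02,-1],[0,0,0,0.012,0.0005,-0.008,-1],[0,0,0,0.003,0,-0.003,-1],[0,0,0,0,0,0,-1]]]'
python3 - <<'E'
from h import *
from scipy.spatial.transform import Rotation as Ro
o=get_obs();st();print(o['joint_pos'].round(3))
w,x,y,z=o['tool_rot'];M=Ro.from_quat([x,y,z,w]).as_matrix().round(4);print(M)
E
```

```text
time: 13.95
position: [0.6246, 0.1214, 0.0642]
tool_rot: [-0.029, 0.928, 0.064, 0.367]
wrist_force: [-0.2, 0.8, -0.2]
grip_width: 0.0855
13.95 [0.6246 0.1214 0.0642] [-0.0287  0.9277  0.0638  0.3667] [-0.2  0.8 -0.2] 0.0855
[-0.065  0.317  2.105  1.721  0.146 -0.298]
[[ 0.723   0.1395  0.6767]
 [ 0.0974 -0.9902  0.1   ]
 [ 0.684  -0.0064 -0.7295]]
```

```bash
python3 -m jog '[[[-0.003,0,-0.002,0.005,0.0003,-0.004,-1],[-0.0034,0,-0.0025,0.0055,0.0003,-0.004,-1],[0,0,0,0,0,0,-1],[0,0,0,0,0,0,0],[0,0,0,0,0,0,1]]]' 40;python3 -m jog '[[[0,0,0,0,0,0,1],[0,0,0,0,0,0,1]]]';python3 -m jog '[[[0,0,0,-0.0015,-0.0002,0.0005,1],[0,0,0,0,0,0,1]]]'
```

```text
time: 14.45
position: [0.6347, 0.1221, 0.0583]
tool_rot: [-0.025, 0.927, 0.063, 0.368]
wrist_force: [-23.4, -1.5, 32.0]
grip_width: 0.0594
time: 14.65
position: [0.6346, 0.1221, 0.0584]
tool_rot: [-0.025, 0.927, 0.063, 0.368]
wrist_force: [-4.0, -0.3, 3.1]
grip_width: 0.0591
time: 14.85
position: [0.633, 0.1219, 0.0585]
tool_rot: [-0.025, 0.928, 0.063, 0.367]
wrist_force: [0.5, -0.2, -1.6]
grip_width: 0.0592
```

```bash
python3 -m jog '[[[0,0,0,-0.0001,0.001,0,1],[0,0,0,0,0,0,1]]]';python3 -m jog '[[[0,0,0,-0.0001,0.001,0,1],[0,0,0,0,0,0,1]]]';python3 -m jog '[[[0,0,0,-0.0001,0.001,0,1],[0,0,0,0,0,0,1]]]'
```

```text
time: 15.05
position: [0.6332, 0.123, 0.0587]
tool_rot: [-0.025, 0.927, 0.063, 0.368]
wrist_force: [-0.1, -0.7, -2.1]
grip_width: 0.0593
time: 15.25
position: [0.6332, 0.1241, 0.0588]
tool_rot: [-0.025, 0.927, 0.064, 0.368]
wrist_force: [0.6, -0.4, -1.6]
grip_width: 0.059
time: 15.45
position: [0.6331, 0.1251, 0.0588]
tool_rot: [-0.025, 0.927, 0.064, 0.368]
wrist_force: [0.5, -0.4, -1.0]
grip_width: 0.0592
```

```bash
python3 -m jog '[[[0,0,0,-0.0001,0.001,0,1],[0,0,0,0,0,0,1]]]';python3 -m jog '[[[0,0,0,-0.0001,0.0007,0,1],[0,0,0,0,0,0,1]]]';python3 -m jog '[[[0,0,0,-0.0001,0.0007,0,1],[0,0,0,0,0,0,1]]]'
```

```text
time: 15.65
position: [0.633, 0.1261, 0.0588]
tool_rot: [-0.025, 0.927, 0.064, 0.368]
wrist_force: [-0.1, 0.9, -2.7]
grip_width: 0.0592
time: 15.85
position: [0.633, 0.1267, 0.0589]
tool_rot: [-0.025, 0.927, 0.063, 0.368]
wrist_force: [-0.8, -0.1, -1.9]
grip_width: 0.0595
time: 16.05
position: [0.6329, 0.1269, 0.0589]
tool_rot: [-0.024, 0.927, 0.063, 0.368]
wrist_force: [-0.6, -1.1, -0.9]
grip_width: 0.0595
```

```bash
python3 -m jog '[[[0,0,0,-0.0001,0.0008,0,1],[0,0,0,0,0,0,1]]]';python3 -m jog '[[[0,0,0,-0.0001,0.0008,0,1],[0,0,0,0,0,0,1]]]'
python3 - <<'E'
from h import *
from scipy.spatial.transform import Rotation as Ro
o=get_obs();st()
w,x,y,z=o['tool_rot'];M=Ro.from_quat([x,y,z,w]).as_matrix().round(4);print(M)
E
```

```text
time: 16.25
position: [0.6329, 0.127, 0.0589]
tool_rot: [-0.024, 0.928, 0.063, 0.368]
wrist_force: [-0.2, -5.7, 0.6]
grip_width: 0.0591
time: 16.45
position: [0.6328, 0.1271, 0.0588]
tool_rot: [-0.023, 0.928, 0.062, 0.367]
wrist_force: [-2.0, -8.7, 1.3]
grip_width: 0.0591
16.45 [0.6328 0.1271 0.0588] [-0.0231  0.9277  0.062   0.3675] [-2.  -8.7  1.3] 0.0591
[[ 0.7222  0.132   0.6789]
 [ 0.098  -0.9912  0.0885]
 [ 0.6847  0.0026 -0.7288]]
```

```bash
python3 -m jog '[[[0,0,0,0.0002,-0.0015,-0.0005,1],[0,0,0,0,0,0,1]]]';python3 -m jog '[[[0,0,0,0.0015,0.0002,0,1],[0,0,0,0,0,0,1]]]';python3 -m jog '[[[0,0,0,0.001,0.0001,0,1],[0,0,0,0,0,0,1]]]'
```

```text
time: 16.65
position: [0.6331, 0.1269, 0.0585]
tool_rot: [-0.024, 0.927, 0.063, 0.368]
wrist_force: [-0.5, -4.1, -0.0]
grip_width: 0.059
time: 16.85
position: [0.634, 0.1271, 0.0584]
tool_rot: [-0.024, 0.928, 0.063, 0.368]
wrist_force: [-7.8, -6.6, 6.4]
grip_width: 0.0589
time: 17.05
position: [0.634, 0.1271, 0.0584]
tool_rot: [-0.024, 0.928, 0.063, 0.367]
wrist_force: [-20.6, -9.1, 17.3]
grip_width: 0.0592
```

```bash
python3 -m jog '[[[0,0,0,-0.0012,-0.001,0,1],[0,0,0,0,0,0,1],[0,0,0,0,0,0,0.2],[0,0,0,0,0,0,-0.4],[0,0,0,0,0,0,-1]]]'; python3 -m jog '[[[0,0,0,0,0,0,-1],[0,0,0,-0.015,-0.002,0.008,-1],[0,0,0,-0.03,-0.004,0.03,-1],[0,0,0,-0.03,-0.004,0.03,-1],[0,0,0,-0.03,-0.004,0.03,-1]]]'
python3 - <<'E'
from blk import *
st();print(get_obs()["joint_pos"].round(3))
p,_=shot("top",(260,115,140,120),5,"t12.png");q,_=shot("side",(310,130,80,105),6,"s12.png");crop(q,340,200,35,35,22,"s13.png")
blk("top",p,(300,165,40,30)) 
E
```

```text
time: 17.55
position: [0.6345, 0.1273, 0.0586]
tool_rot: [-0.025, 0.927, 0.064, 0.368]
wrist_force: [0.0, -0.9, 0.4]
grip_width: 0.0725
time: 18.05
position: [0.5722, 0.1215, 0.119]
tool_rot: [-0.03, 0.926, 0.066, 0.37]
wrist_force: [-0.3, 1.0, 0.3]
grip_width: 0.0856
18.05 [0.5722 0.1215 0.119 ] [-0.0301  0.9261  0.0657  0.3703] [-0.3  1.   0.3] 0.0856
[-0.078  0.079  2.234  1.099  0.178  0.321]
top cutter mm ((-26.75782012939453, 12.240894317626953), (29.907825469970703, 61.98893356323242), 0.013965311460196972) world c [0.6294391  0.12625968]
```

View pics/t12.png

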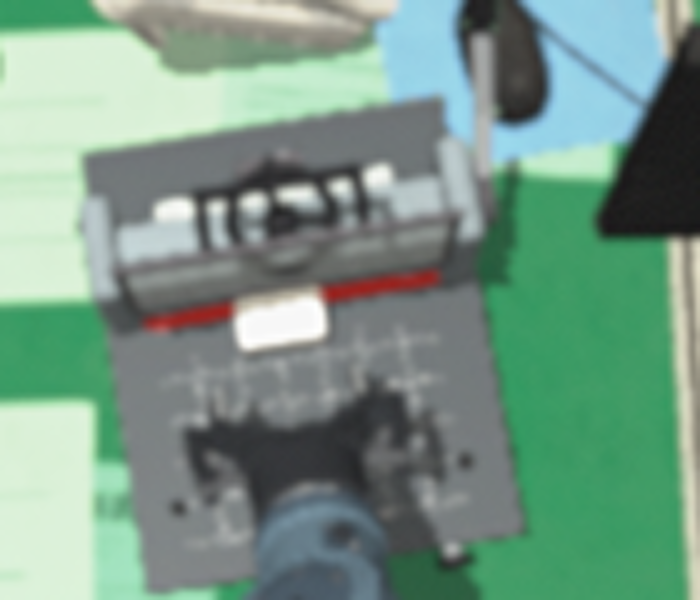

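View pics/s13.png

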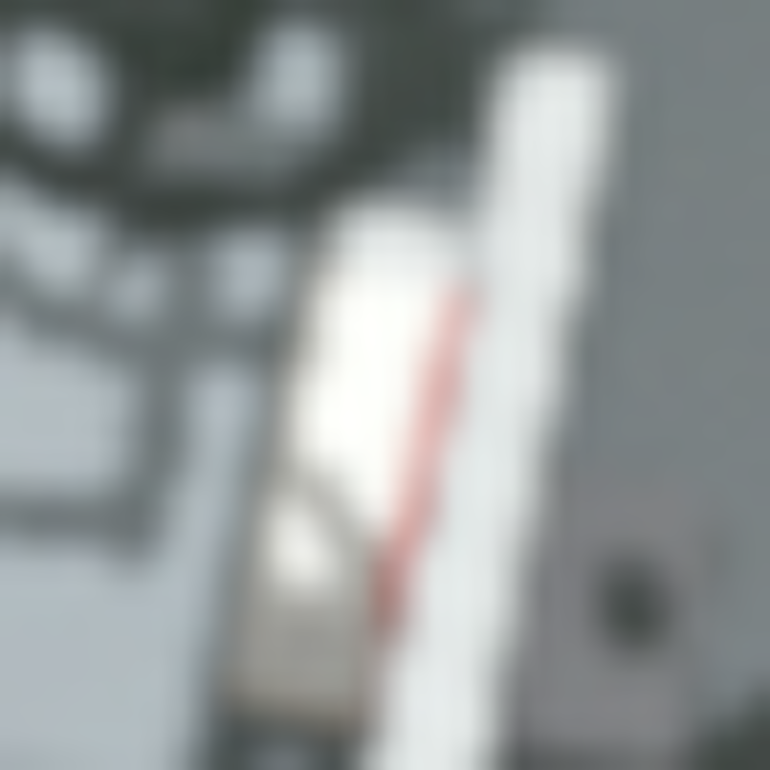

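View pics/s12.png

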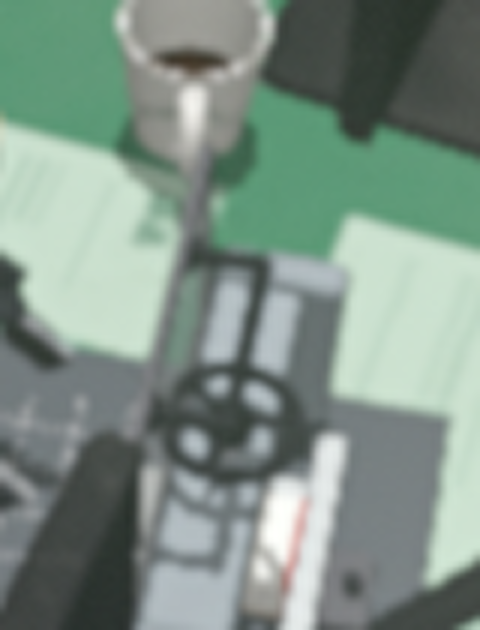

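```bash
python3 - <<'E'
from blk import *
p,d=read_camera("top"); crop(p,275,140,85,45,9,"t14.png")
q,d2=read_camera("side"); crop(q,325,140,60,75,8,"s14.png")
C=r.x
def W(x,y,z): s,cc=np.sin(C[2]),np.cos(C[2]); return np.array([C[0]+cc*x-s*y,C[1]+s*x+cc*y,z])
for qq in(1.8,1.9,2.0):
    a=qq-.471; h=(-.0135-.135*np.cos(a)+.04*np.sin(a),.112+.135*np.sin(a)+.04*np.cos(a))
    e=(-.0135-.15*np.cos(a),.112+.15*np.sin(a))
    print(qq,np.round(h,4),"edge",np.round(e,4))
    for y in(.052,-.048):
        u=proj("top",W(h[0],y,h[1]));v=proj("side",W(h[0],y,h[1])); print("  handle",((u-[275,140]+.5)*9).round(0),((v-[325,140]+.5)*8).round(0))
    for y in(.112,-.108):
        u=proj("top",W(e[0],y,e[1]));v=proj("side",W(e[0],y,e[1])); print("  edge",((u-[275,140]+.5)*9).round(0),((v-[325,140]+.5)*8).round(0))
E
```

```text
1.8 [-0.007   0.2527] edge [-0.0494  0.2576]
  handle [230. 201.] [163. 255.]
  handle [517. 153.] [112. 468.]
  edge [ 75. 345.] [ 84. 108.]
  edge [712. 239.] [-40. 575.]
1.9 [0.007  0.2513] edge [-0.0347  0.2605]
  handle [224. 163.] [200. 263.]
  handle [510. 115.] [150. 477.]
  edge [ 68. 302.] [122. 110.]
  edge [705. 196.] [  1. 578.]
2.0 [0.0208 0.2486] edge [-0.0198  0.2619]
  handle [219. 127.] [236. 274.]
  handle [504.  80.] [188. 489.]
  edge [ 61. 259.] [160. 114.]
  edge [698. 153.] [ 44. 584.]
```

View pics/t14.png

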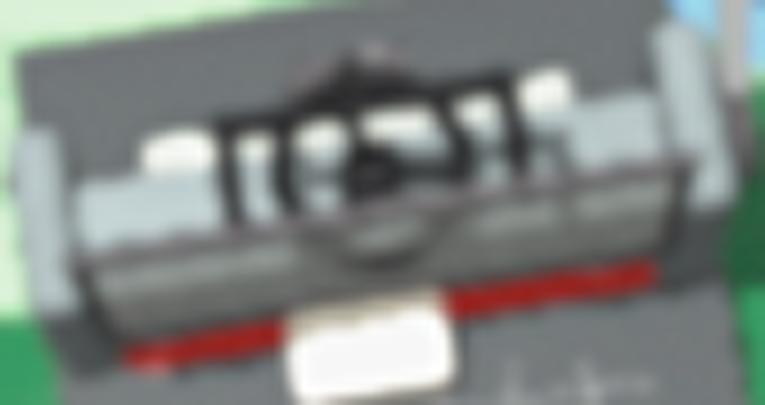

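View pics/s14.png

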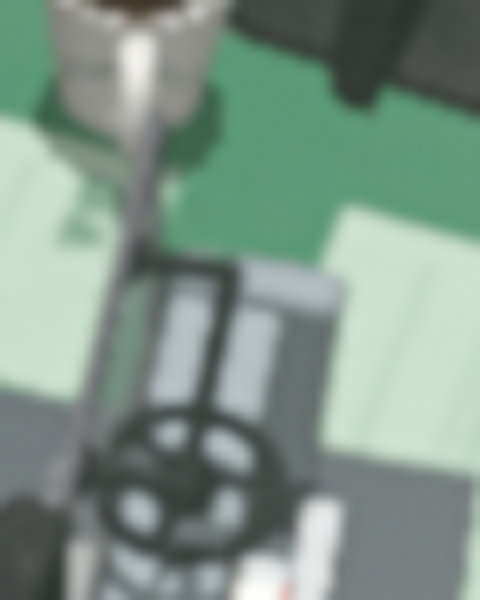

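```bash
python3 - <<'E'
from h import *
p,d=read_camera("top"); c=camera_info("top")
for u,v in((390,150),(400,150),(395,160),(405,130),(420,150),(450,130)):
    z=d[v,u]; X=np.array([(u-c["cx"])/c["fx"]*z,(v-c["cy"])/c["fy"]*z,z]); print(u,v,(c["R"].T@(X-c["t"])).round(3))
from scipy.spatial.transform import Rotation as Ro
w,x,y,z=get_obs()["tool_rot"]; M=Ro.from_quat([x,y,z,w])
# goal: tool z down, tool y along cutter x (sign: reach via +90 about z)
ex=np.array([np.cos(.1355),np.sin(.1355),0])
for s in(1,-1):
    yy=s*ex; zz=np.array([0,0,-1]); xx=np.cross(yy,zz); G=Ro.from_matrix(np.c_[xx,yy,zz])
    print(s,(G*M.inv()).as_rotvec())
V=Ro.from_matrix(np.c_[np.cross([-(-.1351),-.9908,0],[0,0,-1]),[.1351,-.9908,0],[0,0,-1]]); print("vert first",(V*M.inv()).as_rotvec())
E
```

```text
390 150 [ 0.669 -0.108  0.264]
400 150 [ 0.667 -0.139  0.265]
395 160 [ 0.668 -0.144  0.145]
405 130 [ 0.668 -0.119  0.446]
420 150 [ 0.643 -0.18   0.343]
450 130 [ 0.662 -0.233  0.452]
1 [-0.67800374  0.50156046  1.48195256]
-1 [ 0.50228648  0.67898517 -1.4923505 ]
vert first [-0.11291764  0.7548323  -0.00525574]
```

```bash
python3 -m jog '[[[0,0,0,-0.01,0,0.03,-1],[-0.0188,0.1258,-0.001,-0.005,0,0.03,-1],[-0.0188,0.1258,-0.001,0,0,0.03,-1],[-0.0188,0.1258,-0.001,0,0,0.03,-1],[-0.0188,0.1258,-0.001,0,0,0.03,-1]]]'; python3 -m jog '[[[-0.0188,0.1258,-0.001,0,0,0.03,-1],[-0.0188,0.1258,-0.001,0,0,0.03,-1],[0,0,0,0,0,0,-1],[0,0,0,0,0,0,-1]]]'
python3 - <<'E'
from h import *
st();print(get_obs()["joint_pos"].round(3))
E
```

```text
time: 18.8
position: [0.5683, 0.1383, 0.2273]
tool_rot: [-0.042, 0.976, 0.077, 0.198]
wrist_force: [0.6, 1.4, 0.1]
grip_width: 0.0852
time: 19.2
position: [0.5705, 0.1392, 0.2869]
tool_rot: [-0.034, 0.994, 0.076, 0.076]
wrist_force: [-0.0, -0.7, -1.3]
grip_width: 0.0854
19.2 [0.5705 0.1392 0.2869] [-0.0345  0.9936  0.0757  0.0763] [-0.  -0.7 -1.3] 0.0854
[-0.006  0.068  1.656  0.085  1.272  1.394]
```

```bash
python3 - <<'E'
from h import *
from scipy.spatial.transform import Rotation as Ro
w,x,y,z=get_obs()["tool_rot"]; M=Ro.from_quat([x,y,z,w])
V=Ro.from_matrix(np.c_[np.cross([.1351,-.9908,0],[0,0,-1]),[.1351,-.9908,0],[0,0,-1]]); print("vert first",(V*M.inv()).as_rotvec())
E
```

```text
vert first [-0.07916389  0.14769436 -0.01661784]
```

```bash
python3 -m jog '[[[-0.04,0.074,-0.008,0,-0.005,0.025,-1],[-0.039,0.074,-0.008,0,-0.005,0.025,-1],[0,0,0.131,0,-0.005,0.02,-1],[0,0,0.131,0,0,0,-1],[0,0,0.131,0,0,0,-1]]]'; python3 -m jog '[[[0,0,0.131,0,0,0,-1],[0,0,0.131,0,0,0,-1],[0,0,0.131,0,0,0,-1],[0,0,0.131,0,0,0,-1],[0,0,0.131,0,0,0,-1]]]';  python3 -m jog '[[[0,0,0.131,0,0,0,-0.2],[0,0,0.131,0,0,0,-0.2],[0,0,0.131,0,0,0,0.2],[0,0,0.131,0,0,0,0.2],[0,0,0,0,0,0,0.2]]]'
python3 - <<'E'
from h import *
from scipy.spatial.transform import Rotation as Ro
o=get_obs();st();print(o["joint_pos"].round(3))
w,x,y,z=o["tool_rot"]; M=Ro.from_quat([x,y,z,w])
yy=np.array([.9908,.1351,0]);zz=np.array([0,0,-1.]);G=Ro.from_matrix(np.c_[np.cross(yy,zz),yy,zz]);print((G*M.inv()).as_rotvec())
E
```

```text
time: 19.7
position: [0.5688, 0.1238, 0.3554]
tool_rot: [-0.0, 0.964, 0.264, -0.001]
wrist_force: [0.1, 0.0, -0.3]
grip_width: 0.0855
time: 20.2
position: [0.5682, 0.1238, 0.3544]
tool_rot: [-0.001, 0.828, 0.56, -0.0]
wrist_force: [1.4, 0.0, -0.0]
grip_width: 0.0856
time: 20.7
position: [0.5683, 0.1237, 0.3548]
tool_rot: [-0.001, 0.657, 0.754, 0.001]
wrist_force: [0.4, 0.3, -0.4]
grip_width: 0.0341
20.7 [0.5683 0.1237 0.3548] [-7.000e-04  6.566e-01  7.542e-01  5.000e-04] [ 0.4  0.3 -0.4] 0.0341
[ 0.009  0.127  1.449  0.002  1.565 -0.129]
[-0.00164034 -0.00031427 -0.00263785]
```

```bash
python3 -m jog '[[[0,0,0,0.03,0,0,0.4],[0,0,0,0.03,0,0,0.4],[0,0,0,0.03,-0.001,-0.01,0.4],[0,0,0,0.0192,0,-0.02,0.4],[0,0,0,0,0,-0.005,0.4]]]' 20
python3 -m jog '[[[0,0,0,0,0,0,0.4]]]'
python3 - <<'E'
from h import *
st()
shot("top",(260,115,140,120),5,"t15.png");shot("side",(300,80,100,140),4,"s15.png")
E
```

```text
time: 21.2
position: [0.6783, 0.122, 0.3168]
tool_rot: [-0.002, 0.659, 0.752, -0.001]
wrist_force: [-0.7, -0.0, -0.7]
grip_width: 0.0253
time: 21.3
position: [0.677, 0.1223, 0.3192]
tool_rot: [-0.001, 0.658, 0.753, -0.001]
wrist_force: [-0.6, 0.3, 0.5]
grip_width: 0.0255
21.3 [0.677  0.1223 0.3192] [-1.000e-03  6.583e-01  7.528e-01 -7.000e-04] [-0.6  0.3  0.5] 0.0255
```

View pics/s15.png

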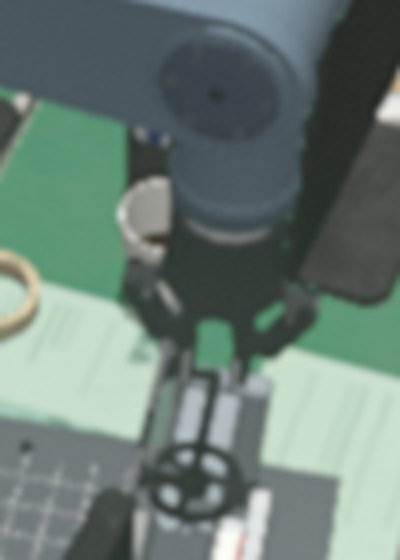

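View pics/t15.png

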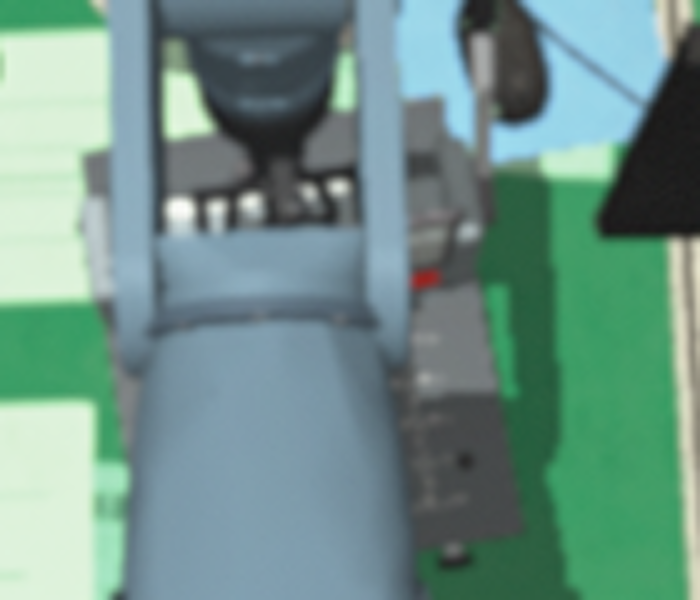

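```bash
python3 -m jog '[[[0,0,0,0,0,-0.025,0.4],[0,0,0,0,0,-0.025,0.4],[0,0,0,0,0,0,0.4]]]' 20
python3 -m jog '[[[0,0,0,0,0,-0.014,0.4],[0,0,0,0,0,-0.012,0.4],[0,0,0,0,0,0,0.4],[0,0,0,0,0,0,0.4]]]'
python3 - <<'E'
from h import *
st()
shot("side",(300,80,100,140),4,"s16.png")
E
```

```text
time: 21.7
position: [0.676, 0.1223, 0.2699]
tool_rot: [-0.001, 0.658, 0.753, -0.001]
wrist_force: [0.3, 0.7, -0.9]
grip_width: 0.0255
time: 22.1
position: [0.6783, 0.1221, 0.2468]
tool_rot: [0.001, 0.658, 0.753, 0.001]
wrist_force: [-0.3, -0.6, -0.5]
grip_width: 0.0259
22.1 [0.6783 0.1221 0.2468] [0.0014 0.6578 0.7532 0.0008] [-0.3 -0.6 -0.5] 0.0259
```

View pics/s16.png

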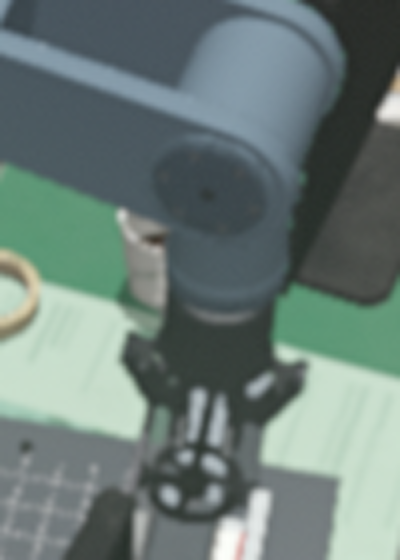

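```bash
python3 -m jog '[[[0,0,0,0,0,0,0.6],[0,0,0,0,0,0,0.8],[0,0,0,0,0,0,1],[0,0,0,0,0,0,1]]]' 20; python3 -m jog '[[[0,0,0,0,0,0,1]]]'
```

```text
time: 22.55
position: [0.6785, 0.122, 0.2473]
tool_rot: [0.002, 0.658, 0.753, 0.001]
wrist_force: [-1.2, 0.0, 3.3]
grip_width: 0.0093
time: 22.65
position: [0.6786, 0.122, 0.2473]
tool_rot: [0.002, 0.658, 0.753, 0.001]
wrist_force: [-1.2, -1.0, 3.2]
grip_width: 0.0089
```

```bash
python3 - <<'E'
import numpy as np
R=.1408
q=2.0;f=lambda q:(-.135*np.cos(q-.471)+.04*np.sin(q-.471),.135*np.sin(q-.471)+.04*np.cos(q-.471))
i=0
while q>-.04:
    dq=.08 if q>.45 else .04
    a=f(q);b=f(q-dq);q-=dq;i+=1
    dx=b[0]-a[0];dz=b[1]-a[1]
    print(i,"q->%.2f"%q,round(dx*.9908,4),round(dx*.1351,4),round(dz,4))
E
```

```text
1 q->1.92 -0.0109 -0.0015 0.0023
2 q->1.84 -0.0111 -0.0015 0.0014
3 q->1.76 -0.0111 -0.0015 0.0005
4 q->1.68 -0.0112 -0.0015 -0.0004
5 q->1.60 -0.0111 -0.0015 -0.0013
6 q->1.52 -0.0109 -0.0015 -0.0022
7 q->1.44 -0.0107 -0.0015 -0.003
8 q->1.36 -0.0105 -0.0014 -0.0039
9 q->1.28 -0.0101 -0.0014 -0.0047
10 q->1.20 -0.0097 -0.0013 -0.0055
11 q->1.12 -0.0092 -0.0013 -0.0063
12 q->1.04 -0.0087 -0.0012 -0.007
13 q->0.96 -0.0081 -0.0011 -0.0077
14 q->0.88 -0.0075 -0.001 -0.0083
15 q->0.80 -0.0068 -0.0009 -0.0089
16 q->0.72 -0.0061 -0.0008 -0.0094
17 q->0.64 -0.0053 -0.0007 -0.0099
18 q->0.56 -0.0045 -0.0006 -0.0103
19 q->0.48 -0.0037 -0.0005 -0.0106
20 q->0.40 -0.0028 -0.0004 -0.0109
21 q->0.36 -0.0011 -0.0001 -0.0055
22 q->0.32 -0.0009 -0.0001 -0.0056
23 q->0.28 -0.0007 -0.0001 -0.0056
24 q->0.24 -0.0004 -0.0001 -0.0056
25 q->0.20 -0.0002 -0.0 -0.0056
26 q->0.16 0.0 0.0 -0.0056
27 q->0.12 0.0002 0.0 -0.0056
28 q->0.08 0.0005 0.0001 -0.0056
29 q->0.04 0.0007 0.0001 -0.0056
30 q->-0.00 0.0009 0.0001 -0.0056
31 q->-0.04 0.0011 0.0002 -0.0055
```

```bash
python3 -m jog '[[[0,0,0,-0.0055,-0.0008,0.001,1],[0,0,0,-0.0055,-0.0008,0.001,1],[0,0,0,-0.0111,-0.0015,0.0014,1],[0,0,0,-0.0111,-0.0015,0.0005,1],[0,0,0,0,0,0,1]]]'
python3 -m jog '[[[0,0,0,-0.0112,-0.0015,-0.0004,1],[0,0,0,-0.0111,-0.0015,-0.0013,1],[0,0,0,0,0,0,1]]]'
```

```text
time: 23.15
position: [0.6439, 0.1173, 0.2511]
tool_rot: [0.001, 0.658, 0.753, 0.0]
wrist_force: [-3.0, -0.2, 6.4]
grip_width: 0.0091
time: 23.45
position: [0.6216, 0.1142, 0.2487]
tool_rot: [0.001, 0.658, 0.753, -0.0]
wrist_force: [-2.9, -0.8, 4.2]
grip_width: 0.0088
```

```bash
python3 -m jog '[[[0,0,0,-0.0109,-0.0015,-0.0022,1],[0,0,0,-0.0107,-0.0015,-0.003,1],[0,0,0,-0.0105,-0.0014,-0.0039,1],[0,0,0,-0.0101,-0.0014,-0.0047,1],[0,0,0,0,0,0,1]]]'
python3 -m jog '[[[0,0,0,-0.0097,-0.0013,-0.0055,1],[0,0,0,-0.0092,-0.0013,-0.0063,1],[0,0,0,-0.0087,-0.0012,-0.007,1],[0,0,0,0,0,0,1]]]'
python3 - <<'E'
from h import *
st()
shot("side",(270,100,130,140),4,"s17.png")
E
```

```text
time: 23.95
position: [0.5792, 0.1084, 0.2342]
tool_rot: [0.0, 0.658, 0.753, -0.001]
wrist_force: [-4.1, -1.1, 2.3]
grip_width: 0.009
time: 24.35
position: [0.5516, 0.1046, 0.2146]
tool_rot: [0.0, 0.658, 0.753, -0.0]
wrist_force: [-0.3, -1.5, -2.4]
grip_width: 0.0092
24.35 [0.5516 0.1046 0.2146] [ 2.000e-04  6.578e-01  7.532e-01 -5.000e-04] [-0.3 -1.5 -2.4] 0.0092
```

View pics/s17.png

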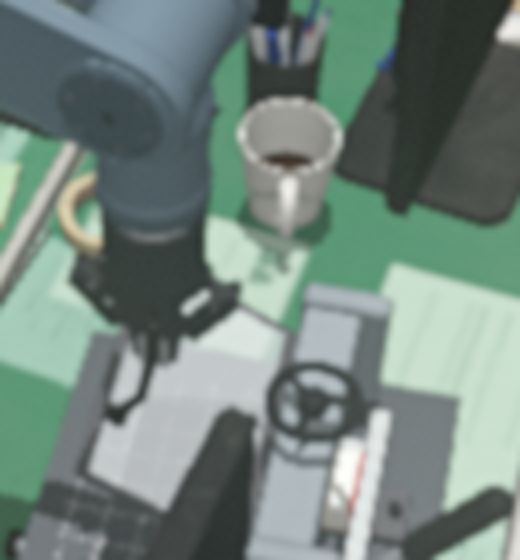

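The guard follows the grip: its panel is swinging down, with the bar held at about (145,350). The red end is still against the gauge at about (350,480). I'll carry on along the arc.

```bash
python3 -m jog '[[[0,0,0,-0.0081,-0.0011,-0.0077,1],[0,0,0,-0.0075,-0.001,-0.0083,1],[0,0,0,-0.0068,-0.0009,-0.0089,1],[0,0,0,-0.0061,-0.0008,-0.0094,1],[0,0,0,0,0,0,1]]]'
python3 -m jog '[[[0,0,0,-0.0053,-0.0007,-0.0099,1],[0,0,0,-0.0045,-0.0006,-0.0103,1],[0,0,0,-0.0037,-0.0005,-0.0106,1],[0,0,0,0,0,0,1]]]'
python3 -m jog '[[[0,0,0,-0.0014,-0.0002,-0.0055,1],[0,0,0,-0.0014,-0.0002,-0.0054,1],[0,0,0,-0.0011,-0.0001,-0.0055,1],[0,0,0,-0.0009,-0.0001,-0.0056,1],[0,0,0,0,0,0,1]]]'
```

```text
time: 24.9
position: [0.523, 0.1008, 0.1797]
tool_rot: [0.001, 0.658, 0.753, -0.0]
wrist_force: [4.7, -1.5, -5.5]
grip_width: 0.0092
time: 25.3
position: [0.5103, 0.0991, 0.1489]
tool_rot: [0.001, 0.658, 0.753, 0.001]
wrist_force: [5.5, -1.6, -4.3]
grip_width: 0.009
time: 25.8
position: [0.506, 0.0985, 0.1281]
tool_rot: [0.001, 0.658, 0.753, 0.001]
wrist_force: [5.0, -1.4, -3.6]
grip_width: 0.009
```

```bash
python3 -m jog '[[[0,0,0,-0.0004,-0.0001,-0.005,1],[0,0,0,-0.0003,0,-0.005,1],[0,0,0,-0.0002,0,-0.005,1],[0,0,0,0,0,-0.005,1],[0,0,0,0,0,0,1]]]'
python3 -m jog '[[[0,0,0,0.0002,0,-0.005,1],[0,0,0,0.0004,0.0001,-0.005,1],[0,0,0,0.0005,0.0001,-0.004,1],[0,0,0,0,0,0,1]]]'
```

```text
time: 26.3
position: [0.5049, 0.0985, 0.1081]
tool_rot: [0.001, 0.658, 0.753, 0.0]
wrist_force: [2.1, -1.4, -2.7]
grip_width: 0.0091
time: 26.7
position: [0.5057, 0.0986, 0.094]
tool_rot: [0.001, 0.658, 0.753, 0.0]
wrist_force: [-0.8, -3.8, -2.9]
grip_width: 0.0089
```

```bash
python3 -m jog '[[[0,0,0,0.0004,0.0001,-0.003,1],[0,0,0,0.0004,0,-0.003,1],[0,0,0,0,0,0,1]]]'
python3 -m jog '[[[0,0,0,0.0004,0.0001,-0.002,1],[0,0,0,0,0,0,1]]]'
python3 -m jog '[[[0,0,0,0.0004,0,-0.002,1],[0,0,0,0,0,0,1]]]'
```

```text
time: 27.0
position: [0.5065, 0.0987, 0.0884]
tool_rot: [0.001, 0.658, 0.753, 0.0]
wrist_force: [-1.8, -3.5, -3.4]
grip_width: 0.0091
time: 27.2
position: [0.5067, 0.0988, 0.0865]
tool_rot: [0.001, 0.658, 0.753, -0.0]
wrist_force: [-3.2, -4.7, -2.1]
grip_width: 0.0093
time: 27.4
position: [0.5071, 0.0988, 0.0845]
tool_rot: [0.001, 0.658, 0.753, -0.0]
wrist_force: [-3.9, -4.3, -1.4]
grip_width: 0.0094
```

```bash
python3 -m jog '[[[0,0,0,0.0004,0.0001,-0.0015,1],[0,0,0,0,0,0,1]]]'
python3 -m jog '[[[0,0,0,0.0004,0,-0.0015,1],[0,0,0,0,0,0,1]]]'
python3 -m jog '[[[0,0,0,0.0003,0,-0.0015,1],[0,0,0,0,0,0,1]]]'
```

```text
time: 27.6
position: [0.5073, 0.0989, 0.083]
tool_rot: [0.001, 0.658, 0.753, -0.0]
wrist_force: [-4.1, -4.7, -1.4]
grip_width: 0.0089
time: 27.8
position: [0.5074, 0.0989, 0.0826]
tool_rot: [0.0, 0.658, 0.753, -0.001]
wrist_force: [-10.5, -5.3, 12.1]
grip_width: 0.009
time: 28.0
position: [0.5074, 0.0989, 0.0823]
tool_rot: [-0.0, 0.657, 0.754, -0.001]
wrist_force: [-17.6, -5.1, 24.7]
grip_width: 0.0093
```

```bash
python3 -m jog '[[[0,0,0,-0.0005,0,0.0018,1],[0,0,0,0,0,0,1]]]'; python3 -m jog '[[[0,0,0,0,0,0,0.7],[0,0,0,0,0,0,0.5],[0,0,0,0,0,0,0.3],[0,0,0,0,0,0,0.3]]]';python3 -m jog '[[[0,0,0,0,0,0.01,0.3],[0,0,0,0,0,0.03,0.3],[0,0,0,0,0,0.04,0.3],[0,0,0,0,0,0.05,0.3],[0,0,0,0,0,0,0.3]]]'
python3 - <<'E'
from h import *
st()
shot("side",(255,130,140,145),4,"s18.png");shot("top",(260,115,140,120),5,"t18.png")
E
```

```text
time: 28.2
position: [0.5073, 0.0989, 0.0826]
tool_rot: [0.0, 0.658, 0.753, -0.0]
wrist_force: [-8.2, -5.7, 7.0]
grip_width: 0.0092
time: 28.6
position: [0.509, 0.0992, 0.0825]
tool_rot: [0.002, 0.658, 0.753, 0.001]
wrist_force: [-1.1, -0.7, 0.9]
grip_width: 0.0299
time: 29.1
position: [0.5132, 0.0991, 0.2207]
tool_rot: [0.007, 0.658, 0.753, 0.005]
wrist_force: [0.2, -0.0, 0.2]
grip_width: 0.0299
29.1 [0.5132 0.0991 0.2207] [0.0068 0.6576 0.7533 0.0053] [ 0.2 -0.   0.2] 0.0299
```

View pics/s18.png

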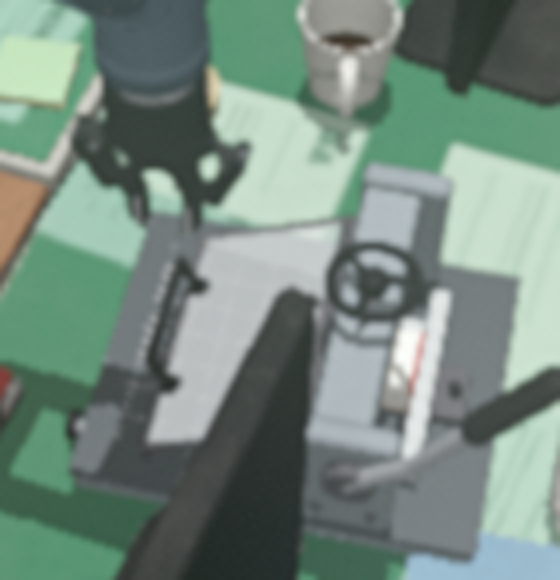

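```bash
python3 - <<'E'
from blk import *
p,d=read_camera("side"); crop(p,280,185,60,65,8,"s19.png")
C=r.x
def W(x,y,z): s,cc=np.sin(C[2]),np.cos(C[2]); return np.array([C[0]+cc*x-s*y,C[1]+s*x+cc*y,z])
for qq in(0,.04,.08):
    a=qq-.471; h=(-.0135-.135*np.cos(a)+.04*np.sin(a),.112+.135*np.sin(a)+.04*np.cos(a)); e=(-.0135-.15*np.cos(a),.112+.15*np.sin(a))
    print(qq,[((proj("side",W(X[0],y,X[1]))-[280,185]+.5)*8).round(0) for X,y in((h,.052),(h,-.048),(e,.112),(e,-.108))])
E
```

```text
0 [array([160.,  83.]), array([ 99., 280.]), array([206.,  32.]), array([ 77., 461.])]
0.04 [array([157.,  75.]), array([ 96., 272.]), array([200.,  24.]), array([ 70., 454.])]
0.08 [array([155.,  66.]), array([ 94., 264.]), array([195.,  16.]), array([ 64., 446.])]
```

View pics/s19.png

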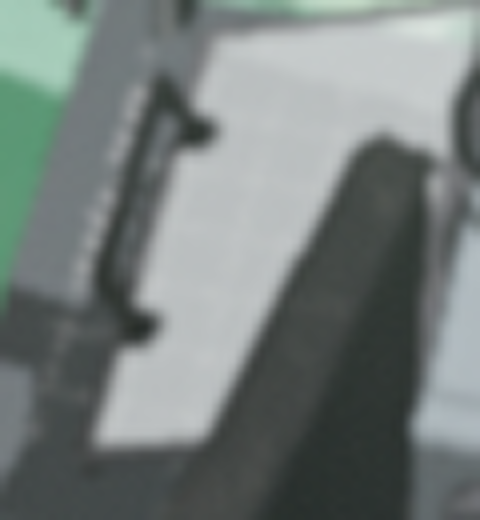

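View pics/t18.png

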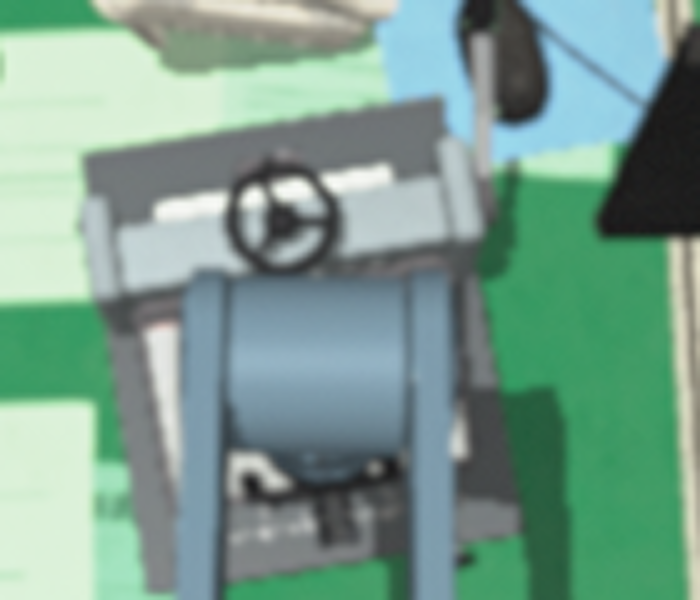

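```bash
python3 -m jog '[[[0,0,0,0,0,0,0.3],[0,0,0,0,0,0,0.3],[0,0,0,0,0,0,0.3]]]'; python3 - <<'E'
from h import *
st(); p,_=shot("side",(200,100,200,180),4,"s20.png"); crop(p,340,200,35,35,16,"s21.png")
E
```

```text
time: 29.55
position: [0.508, 0.099, 0.2112]
tool_rot: [0.001, 0.658, 0.753, 0.0]
wrist_force: [-0.7, -0.3, -0.1]
grip_width: 0.03
29.55 [0.508  0.099  0.2112] [5.000e-04 6.578e-01 7.532e-01 1.000e-04] [-0.7 -0.3 -0.1] 0.03
```

View pics/s21.png

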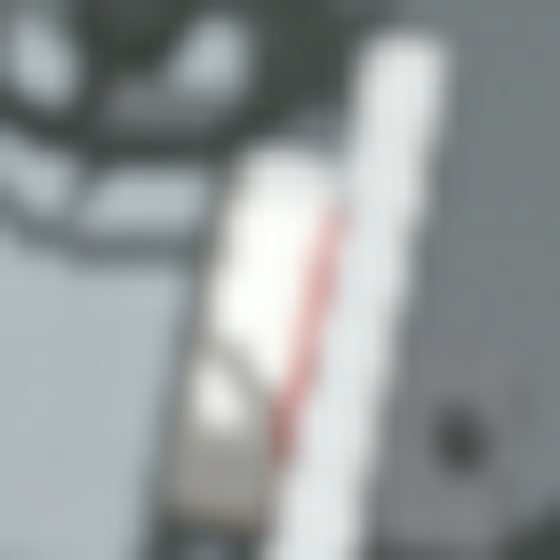

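View pics/s20.png

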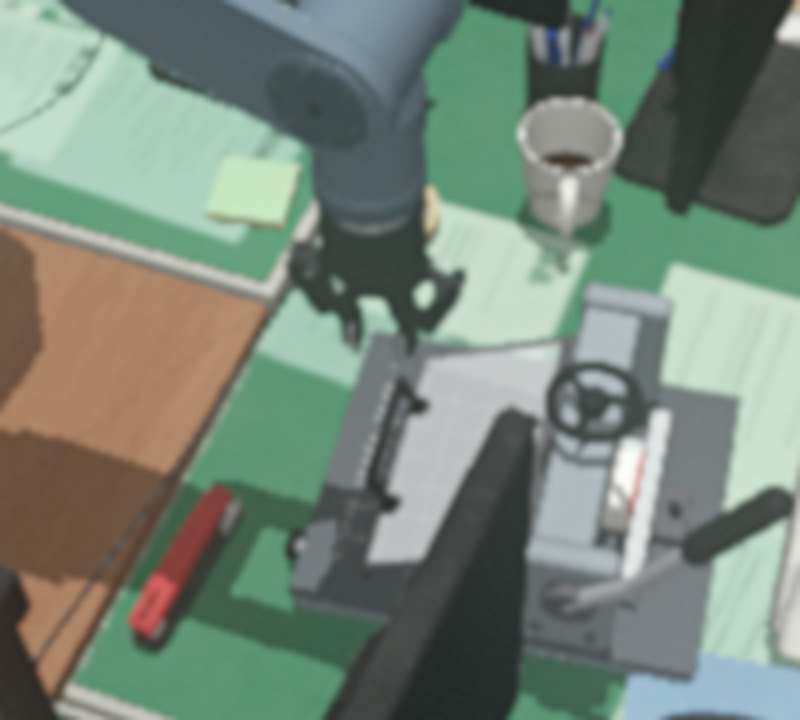

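The last pictures show the red end against the gauge (about (310,330) in the zoom) and the block touching the side guide. The guard is down, the gripper hangs clear of it, and the mug and stapler look undisturbed. I'm handing in the job.

```bash
python3 -c "
from cell import *
print(close_job())"
```

```text
the job is handed in; nothing more can be done
None
```

I turned the block with its red end to the back and slid it flat under the blade until it was home. I then gripped the guard's handle, lowered the guard onto its rests, let go and lifted clear. I handed in at about 29.6 s of the 72 s; no verdict was reported.

- **Block:** on the first push, friction against the back gauge felt like the side guide, and the next picture put the block about 4 to 6 mm short of the guide. I gripped it again and pushed about 5 mm left until it met the guide, then seated it on the gauge. The last picture shows no gap at either stop.
- **Disagreement:** my camera measurement put the block's centreline at y = 12 mm in the cutter's frame. With the block against the guide it should read 10 mm, so I took this as a calibration offset of about 2 mm.
- **Guard:** I lowered it at about 0.4 rad/s or slower near the end. The force rose sharply when it met the rests, to about 25 N upward on the tool, and I eased off before opening the fingers. Its handle in the picture lies where it should for angle 0.
- **Clear of the scene:** the gripper ended about 13 cm above where it released the handle, with near-zero wrist force. The mug and stapler look unmoved; I compared them by eye and did not measure. The tape roll was mostly hidden behind the arm in the last picture, and I only saw it clearly in earlier ones.

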